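Load the wheel-dressing stone and pin the holder shut

ROBOT

A 7-joint arm with a two-finger parallel gripper is mounted at the origin on a cart in front of the work surface, level with it; the furniture and walls round the work are solid. World frame = base frame: x ahead of the robot, y to its left, z up, the work surface at z = 0. Lengths are in m, angles in rad, forces in N, time in s.
With the tool pointing down it reaches from about 0.4 to 0.875 m from the base axis. Payload 4.4 kg.
Tool frame: the origin (TCP) lies at the very end of the fingers, on their centre line; the grasp point (between the pads) lies 19 mm behind it (pinch_z is the z of the grasp point in the tool frame, in m); z points along the fingers, y is the direction in which the jaws open and shut (so a half turn about z gives the same grasp; the last joint's range is limited). The gripper opens to 85 mm and grips with 20 to 120 N. Pads are 22 mm wide; open, the fingers measure 114 mm over their backs; the gripper's body (76 mm by 85 mm) begins 54 mm behind the grasp point. The pads swing forward as they close: fully open they stand 13 mm farther back than shut.
Start: joints at [1.091, 0.628, 0.038, 1.517, -0.027, 0.996, -0.02], TCP at [0.261, -0.595, 0.231] pointing down, gripper open.
Joint ranges: [-3.06, 3.06], [-0.37, 2.12], [-1.25, 1.32], [0.18, 2.47], [-1.1, 4.24], [0.23, 1.98], [-2.94, 2.94]. Speed limits (rad/s): [2.57, 2.57, 3.14, 3.14, 3.14, 3.14, 3.14].

INTERFACE

Orientations are given as a unit quaternion [x, y, z, w].
In Python, from cell import * gives the robot as it stands.
- The arm moves only by the tool servo_tool, never from a script. Its argument "series" is a list of rows, each an object with "xyz": the shift along the tool's x, y, z in cm, a list of three; "rotation": the turn, a rotation vector about the tool's x, y, z in degrees, a list of three; "hand": the opening, from -1 (shut) to 1 (fully open). A call has 1 to 20 rows; each row shifts and turns the pose as measured when the row begins, along the tool's axes as they then stand; what a row does not reach is not made up. A row lasts 1/10 s, in which the tool goes at most 50 mm and 8.59 degrees, less where a joint would pass 70% of its speed; a pose out of reach is approached as far as the arm can. A call with a gripper value outside its range is refused whole. The fingers move at their own pace and stop on an object; the grip force is fixed at half the most. Time passes only in rows, so rows that do not move let the fingers close. It gives the time, the measured TCP pose, the force and the opening at its end, in the units of the state.
- get_state(): the state, without advancing time (a new reading comes with each control period).
- snapshot(name): name is "side" or "top" or "wrist"; returns a dict with "color" (400x640x3 uint8, red, green, blue), "fx", "fy", "cx", "cy" (pixels), "dist_coeffs" ([k1, k2, p1, p2, k3] as OpenCV has them; the pictures are not rectified), "R" (3x3) and "t" (3): a world point X has camera coordinates R X + t. Camera axes: x right, y down, z forward; pixel columns grow to the right and rows downward; lengths in m; the calibration is good to about 2 mm. A picture is of the moment at which its call begins. There is no depth.
- finish_job(): hands the job in, once; it reports no verdict.
Trained networks look in the newest picture that a camera, given by its name, has taken for a name from the list of things; names that differ only in an ending like _2 or _b are one class to them, and where a whole thing is asked for, a point or a joint stands for the part that bears it (a point fixed in the world has none). Each returns a list of dicts, best first, with "conf" (0 to 1); they miss things now and then, are a little off and sometimes report something else, mostly with a low value. They report only what shows in the picture. A call takes as long as a camera call. They do not tell look-alikes from the thing itself.
- boxes_of(camera, query): "xy" ([column, row] in pixels, amid what is visible of it).
The state is a dict: "t": time; "joint_positions": joint angles; "joint_vel": joint speeds; "tau": joint torques, N m; "tcp_pos": TCP position; "orientation": TCP orientation; "contact_force": force on the tool from outside, world axes, zero at the start; "moment": the same for the moment, N m; "opening": finger opening in m.
Only numpy, scipy, OpenCV 4.12 (cv2) and the standard library are available. Lean on these libraries where they do the work, as an engineer would, in place of code of your own. Each camera call takes 0.05 s, during which the arm holds its last target. There are 200 camera calls.

TASK

Get the stone holder ready for dressing the edger wheel: lay the dressing stone in the holder's bed between the fences, right back against the stop, swing the keeper bar fully down over it, then push the loose retaining pin through the fork and the bar's eye until its grip meets the fork, and let go. Leave the other things on the bench where they are.

Things in the scene. Friction and masses are not known exactly. Their poses are not given: they have to be found in the camera images.
- holder: Stone holder, screwed down: grey base plate 90x160x8 mm (x -25 to +65, y -84 to +76 mm) with a steel bed, a hinged keeper bar and a pin fork. Origin on the bench under the middle of the seated stone; x points from the bed's open front to its back stop, y to the keeper's hinge side, z up. Hinge lugs at y +42, x 4 to 36, top z 47 mm.
- stone_seat (a point): Where the centre of the seated stone's underside belongs, on the bed's top face (holder x 0, y 0, z 14 mm); axes as the holder. Fences: inner faces at y +-14.5, x -12 to +50, tops at holder z 28 leaning outward as a lead-in. Back stop: face at x +50, top at holder z 30 mm.
- fork_hole (a point): Centre of the pin fork on its hole axis (holder x 20, y -52, z 36 mm); axes as the holder. The fork is two upright round eyes, 24 mm across, 8 mm thick, with 11.5 mm holes along x, their outer faces at x -15 and +15 mm from here, top 12 mm above here.
- keeper_hinge (a point): Middle of the keeper bar's hinge axis (holder x 20, y 42, z 36 mm); the axis is along holder x. On the bar's top, 42 mm from this axis, is a plunger boss 18 mm across, 3 mm proud.
- keeper (a joint): Steel keeper bar, angle in rad: 0 fully down (end of travel, its eye between the fork's eyes, holes in line), growing as it swings up; 1.57 upright, 2.0 leans back on its stop. Bar 16 mm wide along holder x, 10 mm thick. The hinge is stiff: it stays where left and takes about 3 N at mid-length. The stone presses in its sprung rubber pad over the last few degrees.
- keeper_eye (a point): Centre of the hole in the keeper bar's eye, 94 mm from the hinge axis; eye 24 mm across, 10 mm thick along holder x, hole 11.5 mm.
- stone: Plain grey dressing stone, a bar 25x100x13 mm lying flat on the bench. Origin: centre of its underside; y is its length, z up. Seated, its length lies along holder x and its front 38 mm stand out of the fences.
- pin: Loose retaining pin lying on the bench, 35 g: flat black grip 36 long x 20 wide x 13 mm thick with a small wire ring, and a steel shank 9 mm diameter, 47 mm long, its last 9 mm tapering to 4 mm. Origin: at the grip's underside, below the middle of its front face; x along the shank to its nose, grip from x 0 to -36 mm, shank axis at z 6.5 mm.
- pin_middle (a point): Point on the shank's axis 15 mm ahead of the grip; it comes to the fork's centre when the pin is fully home.
- driver: Bystander: blue precision screwdriver 115 mm long, 10 mm thick, lying on the bench; origin under its middle, y along it.
- bottle: Bystander: white drop bottle with a red cap, 32 mm diameter, 82 mm tall, standing; origin under its centre.
- cup: Bystander: black cup, 92 mm diameter, 78 mm tall, standing behind the holder; origin under its centre.
- blank: Bystander: clear round lens blank, 67 mm diameter, 12 mm thick, lying on the bench; origin under its centre.
Things that resemble listed ones, but are neither listed nor needed, are in the scene too. Leave any orange look-alike of the pin alone.

How it is judged:
On the way, in this order (a step that is already met when the one before it is completed fails the run):
1. the stone lies flat in the bed, against the back stop (x of stone in the frame of stone_seat between -0.005 and 0.005 m and y of stone in the frame of stone_seat between -0.004 and 0.004 m and z of stone in the frame of stone_seat between -0.003 and 0.003 m and angle between the y axis of stone and the x axis of stone_seat, either way round below 0.1 rad), for 0.2 s.
2. the keeper bar is fully down over the seated stone (all of step 1 and value of joint keeper below 0.05 rad), for 0.2 s.
3. the pin is fully home through the fork and the bar's eye (all of step 2 and distance between pin_middle and fork_hole below 0.006 m and angle between the x axis of pin and the x axis of fork_hole, either way round below 0.15 rad), for 0.2 s.
At the end, for the whole second after the job is handed in: Stone flat in the bed (within 5 mm along, 4 mm across, 3 mm in height, 0.1 rad), keeper bar within 0.05 rad of fully down, pin through fork and eye from either side (pin_middle within 6 mm of the fork's centre, shank within 0.15 rad of the holes), pin and stone at rest (all of step 3 and linear speed of each of pin, stone below 0.02 m/s); the robot touches nothing.
It fails at once if a bystander (screwdriver, bottle, cup, lens blank) is shifted by more than 3 cm or the bottle is knocked over (distance of any of driver, bottle, cup, blank from where it was at the start of the episode above 0.03 m or angle between bottle's own z axis and vertical above 0.5 rad).
It also fails if it takes over 72 s, if anything falls off the work surface, if the arm or the gripper's body presses on something with over 40 N, if the wrist force passes 120 N, or if a joint passes its speed limit or range.

## Working session

There is one attempt and no reset: what is moved stays moved. The work goes in short steps, Python scripts to look and compute and a tool call to move; the robot and the scene stay as the last step left them, time stands still between calls to the robot, and variables do not carry over. Pictures are saved under pics/ and viewed, about 8 in all and at most 12, crops included, and the job is handed in when it is done.

Besides the shell and the picture viewer there is one more tool, called after ">>>" by a JSON object that holds its "method" and its "body". servo_tool: Moves the arm, as the interface text tells. Its arguments: {"type":"object","properties":{"series":{"type":"array","items":{"type":"object","properties":{"xyz":{"type":"array","items":{"type":"number"}},"rotation":{"type":"array","items":{"type":"number"}},"hand":{"type":"number"}}}}},"required":["series"]}

```bash
mkdir -p pics; ls; cat > h.py <<'E'
from cell import *
import numpy as np, cv2
from scipy.spatial.transform import Rotation as Ro
def snap(n,fn=None):
    s=snapshot(n)
    if fn: cv2.imwrite('pics/'+fn,s['color'][...,::-1])
    return s
def K(s): return np.array([[s['fx'],0,s['cx']],[0,s['fy'],s['cy']],[0,0,1.]])
def ray(s,p):
    u=cv2.undistortPoints(np.array([[p]],float),K(s),np.array(s['dist_coeffs'],float))[0,0]
    R=np.array(s['R']);t=np.array(s['t']); return -R.T@t, R.T@np.array([u[0],u[1],1])
def onz(s,p,z):
    o,d=ray(s,p); return o+d*(z-o[2])/d[2]
def proj(s,X):
    return cv2.projectPoints(np.atleast_2d(np.array(X,float)),cv2.Rodrigues(np.array(s['R'],float))[0],np.array(s['t'],float),K(s),np.array(s['dist_coeffs'],float))[0][:,0]
E
python3 - <<'E'
from h import *
for c in('top','side','wrist'):
    s=snap(c,c+'1.png'); print(c,s['fx'],-np.array(s['R']).T@s['t'])
    if c=='wrist': continue
    for q in('holder','stone','pin','keeper','fork_hole','keeper_eye','driver','bottle','cup','blank'):
        for b in boxes_of(c,q)[:4]: print(q,round(b['conf'],2),np.round(b['xy']),np.round(onz(s,b['xy'],0.0),3)[:2])
E
python3 -c "
import cv2;import numpy as np
cv2.imwrite('pics/m.png',np.vstack([cv2.imread('pics/top1.png')]))"
```

```text
pics
top 384.45579972686784 [0.39781993 0.04621055 1.13107815]
holder 0.66 [419. 205.] [ 0.569 -0.243]
stone 0.88 [268. 260.] [0.407 0.206]
pin 0.44 [220. 259.] [0.408 0.348]
pin 0.41 [362. 264.] [ 0.397 -0.069]
keeper 0.62 [407. 206.] [ 0.568 -0.205]
keeper 0.27 [265. 183.] [0.636 0.219]
fork_hole 0.87 [417. 207.] [ 0.564 -0.236]
keeper_eye 0.65 [321. 253.] [0.426 0.05 ]
driver 0.46 [400. 265.] [ 0.393 -0.18 ]
bottle 0.43 [322. 255.] [0.422 0.046]
bottle 0.33 [220. 260.] [0.405 0.348]
cup 0.93 [418. 142.] [ 0.763 -0.246]
cup 0.39 [421. 208.] [ 0.559 -0.247]
blank 0.55 [264. 183.] [0.636 0.222]
side 381.7343656094358 [0.27189913 0.77459697 0.49602171]
holder 0.7 [352. 166.] [ 0.571 -0.271]
stone 0.78 [357. 266.] [0.418 0.184]
pin 0.89 [331. 320.] [0.418 0.335]
pin 0.45 [391. 208.] [ 0.403 -0.07 ]
keeper 0.64 [349. 150.] [ 0.62  -0.398]
fork_hole 0.89 [357. 167.] [ 0.555 -0.273]
fork_hole 0.65 [330. 323.] [0.416 0.342]
keeper_eye 0.75 [352. 153.] [ 0.603 -0.371]
keeper_eye 0.31 [359. 268.] [0.413 0.187]
driver 0.63 [406. 188.] [ 0.388 -0.193]
driver 0.54 [354. 169.] [ 0.559 -0.258]
bottle 0.86 [374. 221.] [0.428 0.008]
cup 0.77 [297. 152.] [ 0.775 -0.311]
blank 0.91 [257. 246.] [0.635 0.202]
wrist 280.4987291651194 [ 0.32404663 -0.56864045  0.37444486]
```

View pics/top1.png

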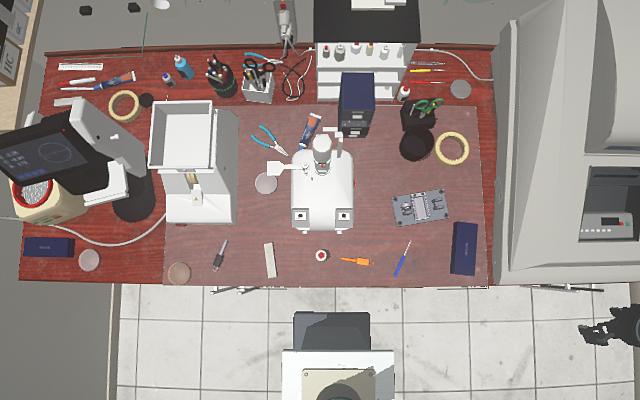

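View pics/side1.png

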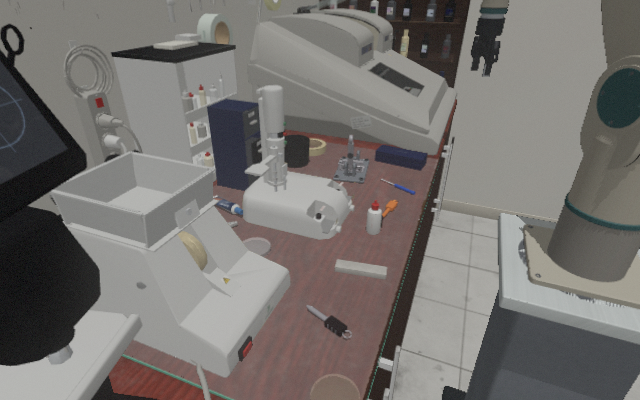

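The top picture shows the holder at (419,207), the stone at (269,260) and two pin-like things: black at (220,258) and orange at (357,261). The black one fits the description, with its flat black grip and steel shank; the orange one is the look-alike. The side picture shows the same at (330,320) and (390,208). I'll confirm with an enlarged crop.

```bash
python3 - <<'E'
import cv2,numpy as np
t=cv2.imread('pics/top1.png');s=cv2.imread('pics/side1.png')
z=lambda a,x,y,w,h,W,H:cv2.resize(a[y:y+h,x:x+w],(W,H),interpolation=cv2.INTER_CUBIC)
cv2.imwrite('pics/c1.png',np.vstack([np.hstack([z(t,385,180,70,50,420,300),z(t,200,232,85,67,380,300)]),np.hstack([z(s,325,125,50,60,250,300),z(s,295,250,110,60,550,300)])]))
E
```

```text
(no output)
```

View pics/c1.png

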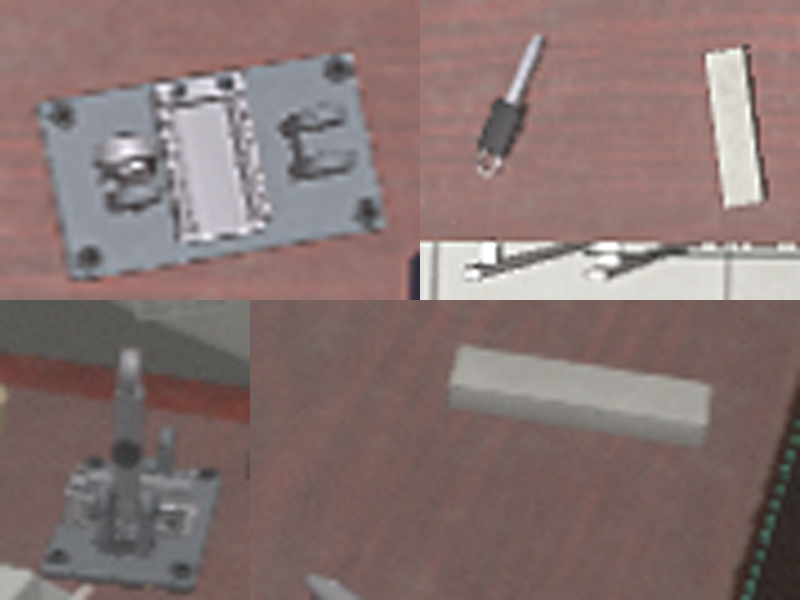

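The crop confirms the black pin with its steel shank at (217,258). The holder's stop is at the top (world +x), its hinge is to the left (+y), and the keeper is up. The stone points almost along x.

```bash
cat >> h.py <<'E'
def fit2(A,B):  # rigid 2D A->B : yaw,t,resid
    A=np.array(A,float);B=np.array(B,float)[:,:2];a=A-A.mean(0);b=B-B.mean(0)
    th=np.arctan2((a[:,0]*b[:,1]-a[:,1]*b[:,0]).sum(),(a*b).sum()); R=np.array([[np.cos(th),-np.sin(th)],[np.sin(th),np.cos(th)]])
    t=B.mean(0)-R@A.mean(0); return th,t,np.abs(B-A@R.T-t).max()
E
python3 - <<'E'
from h import *
s=snap('top'); st=get_state(); print(st['tcp_pos'],st['orientation'],st['contact_force'],st['opening'])
C=[(40,102),(352,52),(75,278),(385,225)]
print('holder',fit2([(.065,.076),(.065,-.084),(-.025,.076),(-.025,-.084)],[onz(s,(385+x/6,180+y/6),.008) for x,y in C]))
k=380/85; p=lambda x,y:(200+(x-420)/k-.5,232+y/k-.5)
print('stone',fit2([(-.05,.0125),(-.05,-.0125),(.05,-.0125),(.05,.0125)],[onz(s,p(*q),.013) for q in[(727,208),(765,203),(742,46),(708,50)]]))
print('pin',fit2([(.047,0),(0,0),(-.036,0)],[onz(s,p(*q),z) for q,z in[((541,36),.0065),((513,100),.010),((492,148),.01)]]))
w=snapshot('wrist');R=Ro.from_quat(st['orientation']).as_matrix();print('camR in tool',np.round(np.array(w['R'])@R,2), 'pos',np.round(R.T@(-np.array(w['R']).T@w['t']-st['tcp_pos']),3))
print(R.round(2))
E
```

```text
[ 0.26139654 -0.59512087  0.23131231] [ 9.78672656e-01  2.05425976e-01  1.81314829e-05 -2.07009930e-05] [-0.60089687  0.39448994 -0.06486236] 0.08556728389458326
holder (np.float64(0.1610410938857675), array([ 0.54111547, -0.24372688]), np.float64(0.00227252635424538))
stone (np.float64(0.15209520724246645), array([0.40717159, 0.19722979]), np.float64(0.0016029315723115611))
pin (np.float64(-0.37500601885333296), array([0.42325589, 0.34442192]), np.float64(0.0020450705908929834))
camR in tool [[ 0.    1.   -0.  ]
 [-0.96  0.   -0.27]
 [-0.27  0.    0.96]] pos [ 0.068  0.001 -0.143]
[[ 0.92  0.4   0.  ]
 [ 0.4  -0.92  0.  ]
 [ 0.   -0.   -1.  ]]
```

>>> {"method": "servo_tool", "body": {"series": [{"xyz":[2.87,-3.25,-0.17]},{"xyz":[2.87,-3.25,-0.17]},{"xyz":[2.87,-3.25,-0.17]},{"xyz":[2.87,-3.25,-0.17]},{"xyz":[2.87,-3.25,-0.17]},{"xyz":[2.87,-3.25,-0.17]},{"xyz":[2.87,-3.25,-0.17]},{"xyz":[2.87,-3.25,-0.17]},{"xyz":[2.87,-3.25,-0.17]},{"xyz":[2.87,-3.25,-0.17]},{"xyz":[2.87,-3.25,-0.17]},{"xyz":[2.87,-3.25,-0.17]},{"xyz":[1.1,-4.1,0.3]},{"xyz":[1.1,-4.1,0.3]},{"xyz":[1.1,-4.1,0.3]},{"xyz":[1.1,-4.1,0.3]},{"xyz":[1.1,-4.1,0.3]},{"xyz":[1.1,-4.1,0.3]},{"xyz":[1.1,-4.1,0.3]}]}}

```text
validation failed for argument at $.se...
```

>>> {"method": "servo_tool", "body": {"series": [{"rotation":[0,0,-8.3]},{"rotation":[0,0,-8.3]},{"rotation":[0,0,-8.3]},{"rotation":[0,0,-8.3]},{"rotation":[0,0,-8.3]},{"rotation":[0,0,-8.3]},{"rotation":[0,0,-8.3]},{"rotation":[0,0,-8.3]},{"rotation":[0,0,-8.3]},{"rotation":[0,0,-8.3]},{"rotation":[0,0,-8.3]},{"rotation":[0,0,-8.3]},{"rotation":[0,0,-8.3]},{"rotation":[0,0,-8.3]},{"rotation":[0,0,-8.3]},{"rotation":[0,0,-8.3]},{"rotation":[0,0,-8.3]},{"rotation":[0,0,-8.3]},{"rotation":[0,0,-8.3]},{"rotation":[0,0,-8.3]}]}}

```text
validation failed for argument at $.se...
```

>>> {"method": "servo_tool", "body": {"series": [{"xyz":[2.87,-3.25,-0.17],"rotation":[0,0,0],"hand":1},{"xyz":[2.87,-3.25,-0.17],"rotation":[0,0,0],"hand":1},{"xyz":[2.87,-3.25,-0.17],"rotation":[0,0,0],"hand":1},{"xyz":[2.87,-3.25,-0.17],"rotation":[0,0,0],"hand":1},{"xyz":[2.87,-3.25,-0.17],"rotation":[0,0,0],"hand":1},{"xyz":[2.87,-3.25,-0.17],"rotation":[0,0,0],"hand":1},{"xyz":[2.87,-3.25,-0.17],"rotation":[0,0,0],"hand":1},{"xyz":[2.87,-3.25,-0.17],"rotation":[0,0,0],"hand":1},{"xyz":[2.87,-3.25,-0.17],"rotation":[0,0,0],"hand":1},{"xyz":[2.87,-3.25,-0.17],"rotation":[0,0,0],"hand":1},{"xyz":[2.87,-3.25,-0.17],"rotation":[0,0,0],"hand":1},{"xyz":[2.87,-3.25,-0.17],"rotation":[0,0,0],"hand":1},{"xyz":[1.1,-4.1,0.3],"rotation":[0,0,0],"hand":1},{"xyz":[1.1,-4.1,0.3],"rotation":[0,0,0],"hand":1},{"xyz":[1.1,-4.1,0.3],"rotation":[0,0,0],"hand":1},{"xyz":[1.1,-4.1,0.3],"rotation":[0,0,0],"hand":1},{"xyz":[1.1,-4.1,0.3],"rotation":[0,0,0],"hand":1},{"xyz":[1.1,-4.1,0.3],"rotation":[0,0,0],"hand":1},{"xyz":[1.1,-4.1,0.3],"rotation":[0,0,0],"hand":1}]}}

```text
t: 3.15
tcp_pos: [0.3874, 0.2168, 0.2294]
orientation: [0.98, 0.199, 0.008, 0.005]
contact_force: [0.4, -0.6, -0.3]
opening: 0.0855
```

>>> {"method": "servo_tool", "body": {"series": [{"xyz":[0,0,0],"rotation":[0,0,-8.4],"hand":1},{"xyz":[0,0,0],"rotation":[0,0,-8.4],"hand":1},{"xyz":[0,0,0],"rotation":[0,0,-8.4],"hand":1},{"xyz":[0,0,0],"rotation":[0,0,-8.4],"hand":1},{"xyz":[0,0,0],"rotation":[0,0,-8.4],"hand":1},{"xyz":[0,0,0],"rotation":[0,0,-8.4],"hand":1},{"xyz":[0,0,0],"rotation":[0,0,-8.4],"hand":1},{"xyz":[0,0,0],"rotation":[0,0,-8.4],"hand":1},{"xyz":[0,0,0],"rotation":[0,0,-8.4],"hand":1},{"xyz":[0,0,0],"rotation":[0,0,-8.4],"hand":1},{"xyz":[0,0,0],"rotation":[0,0,-8.4],"hand":1},{"xyz":[0,0,0],"rotation":[0,0,-8.4],"hand":1},{"xyz":[0,0,0],"rotation":[0,0,-8.4],"hand":1},{"xyz":[0,0,0],"rotation":[0,0,-8.4],"hand":1},{"xyz":[0,0,0],"rotation":[0,0,-8.4],"hand":1},{"xyz":[0,0,0],"rotation":[0,0,-8.4],"hand":1},{"xyz":[0,0,0],"rotation":[0,0,-8.4],"hand":1},{"xyz":[0,0,0],"rotation":[0,0,-8.4],"hand":1},{"xyz":[0,0,0],"rotation":[0,0,-8.4],"hand":1},{"xyz":[0,0,0],"rotation":[0,0,-8.4],"hand":1}]}}

```text
t: 5.15
tcp_pos: [0.3881, 0.2276, 0.2331]
orientation: [-0.13, 0.991, -0.002, 0.014]
contact_force: [-0.1, 1.2, -0.3]
opening: 0.0853
```

```bash
cat >> h.py <<'E'
def toolmove(pos,yaw):  # shift cm in present tool axes, rotvec deg to a tool-down pose
    st=get_state();R=Ro.from_quat(st['orientation']);T=Ro.from_matrix([[np.cos(yaw),np.sin(yaw),0],[np.sin(yaw),-np.cos(yaw),0],[0,0,-1]])
    d=R.inv().apply(np.array(pos)-st['tcp_pos'])*100
    print('t',round(st['t'],2),'tcp',np.round(st['tcp_pos'],4),'F',np.round(st['contact_force'],1),'open',round(st['opening'],4),'yaw',round(np.arctan2(R.as_matrix()[1,0],R.as_matrix()[0,0]),4))
    print('shift cm',d.round(2),'rot deg',np.rad2deg((R.inv()*T).as_rotvec()).round(2))
E
python3 - <<'E'
from h import *
toolmove((.372,.192,.1),np.pi+.152)
s=snap('wrist','w2.png')
for q in('stone','pin'):
    for b in boxes_of('wrist',q)[:3]: print(q,round(b['conf'],2),np.round(b['xy']),np.round(onz(s,b['xy'],0.006),4)[:2])
print(get_state()['joint_positions'])
E
```

```text
t 5.15 tcp [0.3881 0.2276 0.2331] F [-0.1  1.2 -0.3] open 0.0853 yaw -2.8811
shift cm [ 2.84 -2.92 13.26] rot deg [-0.35  1.61  6.21]
pin 0.95 [403. 210.] [0.4137 0.3511]
pin 0.75 [102. 126.] [ 0.4057 -0.0622]
[ 0.07138003  0.46706386 -0.94695415  2.05136531  0.53297647  0.85747959
  0.64029943]
```

View pics/w2.png

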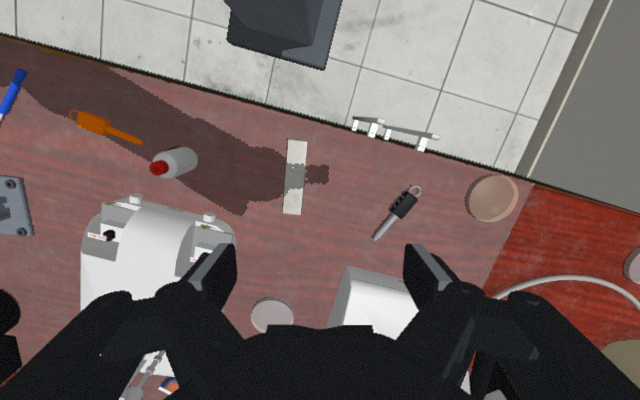

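The wrist view shows the stone with corners near (287,141), (308,140), (301,215) and (283,213). The black pin's nose is at (376,240) and its ring at (415,188). The orange look-alike is at (105,127), well clear.

```bash
python3 - <<'E'
from h import *
s=snap('wrist')
print('stone',fit2([(-.05,.0125),(-.05,-.0125),(.05,-.0125),(.05,.0125)],[onz(s,q,.013) for q in[(308,140),(287,141),(283,213.5),(301,215)]]))
print('pin',fit2([(.047,0),(0,0),(-.036,0)],[onz(s,q,z) for q,z in[((376,239),.0065),((394,213),.010),((411,190),.01)]]))
g=cv2.cvtColor(s['color'],cv2.COLOR_RGB2HSV);c=s['color'].astype(int)
m=((c.max(2)-c.min(2)<25)&(c[...,0]>45)).astype(np.uint8)[130:225,270:320]
n,l,st,_=cv2.connectedComponentsWithStats(m);i=1+st[1:,4].argmax();r=cv2.minAreaRect(np.argwhere(l==i)[:,::-1].astype(np.float32));b=cv2.boxPoints(r)+[270,130];print(b,r[1])
for q in b: print(onz(s,q,.013).round(4))
E
```

```text
stone (np.float64(0.1586306807164776), array([0.40705889, 0.19607405]), np.float64(0.002044828811565813))
pin (np.float64(-0.2654798894240191), array([0.41949592, 0.34035461]), np.float64(0.001242965117527417))
[[270. 139.]
 [319. 139.]
 [319. 215.]
 [270. 215.]] (76.0, 49.0)
[0.3646 0.1543 0.013 ]
[0.3492 0.2144 0.013 ]
[0.4481 0.2398 0.013 ]
[0.465  0.1747 0.013 ]
```

>>> {"method": "servo_tool", "body": {"series": [{"xyz":[0.58,-0.6,3.4],"rotation":[0,0,0],"hand":1},{"xyz":[0.58,-0.6,3.4],"rotation":[0,0,0],"hand":1},{"xyz":[0.58,-0.6,3.4],"rotation":[0,0,0],"hand":1},{"xyz":[0.58,-0.6,3.4],"rotation":[0,0,0],"hand":1},{"xyz":[0.58,-0.6,3.4],"rotation":[0,0,0],"hand":1},{"xyz":[0,0,0],"rotation":[-0.35,1.6,6.2],"hand":1},{"xyz":[0,0,0],"rotation":[0,0,0],"hand":1}]}}

```text
t: 6.05
tcp_pos: [0.3761, 0.1919, 0.0583]
orientation: [-0.059, 0.998, 0.001, 0.004]
contact_force: [0.3, 1.1, 0.7]
opening: 0.0853
```

```bash
python3 - <<'E'
from h import *
toolmove((.3715,.191,.003),np.pi+.155)
E
```

```text
t 6.05 tcp [0.3761 0.1919 0.0583] F [0.3 1.1 0.7] open 0.0853 yaw -3.0241
shift cm [ 0.51 -0.04  5.53] rot deg [ 0.03  0.46 -2.15]
```

>>> {"method": "servo_tool", "body": {"series": [{"xyz":[0.25,0,1.9],"rotation":[0,0.4,-1.5],"hand":1},{"xyz":[0.25,0,1.9],"rotation":[0,0,0],"hand":1},{"xyz":[0,0,1.7],"rotation":[0,0,0],"hand":1},{"xyz":[0,0,0],"rotation":[0,0,0],"hand":1}]}}

```text
t: 6.45
tcp_pos: [0.3739, 0.1939, 0.004]
orientation: [-0.072, 0.997, 0.002, 0.004]
contact_force: [-0.2, -0.7, 1.5]
opening: 0.0854
```

```bash
python3 - <<'E'
from h import *
toolmove((.3715,.191,.003),np.pi+.155)
E
```

```text
t 6.45 tcp [0.3739 0.1939 0.004 ] F [-0.2 -0.7  1.5] open 0.0854 yaw -2.9974
shift cm [ 0.28 -0.25  0.09] rot deg [ 0.23  0.49 -0.62]
```

Close on the stone and lift a little.

>>> {"method": "servo_tool", "body": {"series": [{"xyz":[0.28,-0.25,0],"rotation":[0.2,0.5,-0.6],"hand":1},{"xyz":[0,0,0.05],"rotation":[0,0,0],"hand":-1},{"xyz":[0,0,0],"rotation":[0,0,0],"hand":-1},{"xyz":[0,0,0],"rotation":[0,0,0],"hand":-1},{"xyz":[0,0,0],"rotation":[0,0,0],"hand":-1},{"xyz":[0,0,0],"rotation":[0,0,0],"hand":-1},{"xyz":[0,0,0],"rotation":[0,0,0],"hand":-1},{"xyz":[0,0,0],"rotation":[0,0,0],"hand":-1}]}}

```text
t: 7.25
tcp_pos: [0.3738, 0.1931, 0.0076]
orientation: [-0.077, 0.997, 0.002, 0.004]
contact_force: [0.2, -0.7, -1.0]
opening: 0.0228
```

>>> {"method": "servo_tool", "body": {"series": [{"xyz":[0,0,-4.8],"rotation":[0,0,0],"hand":-1},{"xyz":[0,0,-4.8],"rotation":[0,0,0],"hand":-1},{"xyz":[0,0,-4.8],"rotation":[0,0,0],"hand":-1},{"xyz":[0,0,-4.8],"rotation":[0,0,0],"hand":-1},{"xyz":[0.08,-4.45,-0.1],"rotation":[0,0,0],"hand":-1},{"xyz":[0.08,-4.45,-0.1],"rotation":[0,0,0],"hand":-1},{"xyz":[0.08,-4.45,-0.1],"rotation":[0,0,0],"hand":-1},{"xyz":[0.08,-4.45,-0.1],"rotation":[0,0,0],"hand":-1},{"xyz":[0.08,-4.45,-0.1],"rotation":[0,0,0],"hand":-1},{"xyz":[0.08,-4.45,-0.1],"rotation":[0,0,0],"hand":-1},{"xyz":[0.08,-4.45,-0.1],"rotation":[0,0,0],"hand":-1},{"xyz":[0.08,-4.45,-0.1],"rotation":[0,0,0],"hand":-1},{"xyz":[-0.37,-3.4,0],"rotation":[0,0,0],"hand":-1},{"xyz":[-0.37,-3.4,0],"rotation":[0,0,0],"hand":-1},{"xyz":[-0.37,-3.4,0],"rotation":[0,0,0],"hand":-1},{"xyz":[0,0,0],"rotation":[0,0,0],"hand":-1}]}}

```text
t: 8.85
tcp_pos: [0.4511, -0.2773, 0.2028]
orientation: [-0.079, 0.997, 0.002, 0.003]
contact_force: [-0.8, 0.2, -1.8]
opening: 0.023
```

```bash
python3 - <<'E'
from h import *
toolmove((.446,-.259,.15),np.pi+.161)
s=snap('wrist');im=s['color'][...,::-1]
cv2.imwrite('pics/w3.png',cv2.resize(im,(800,500),interpolation=cv2.INTER_CUBIC))
E
```

```text
t 8.85 tcp [ 0.4511 -0.2773  0.2028] F [-0.8  0.2 -1.8] open 0.023 yaw -2.9839
shift cm [0.24 1.88 5.29] rot deg [ 0.16  0.35 -0.19]
```

View pics/w3.png

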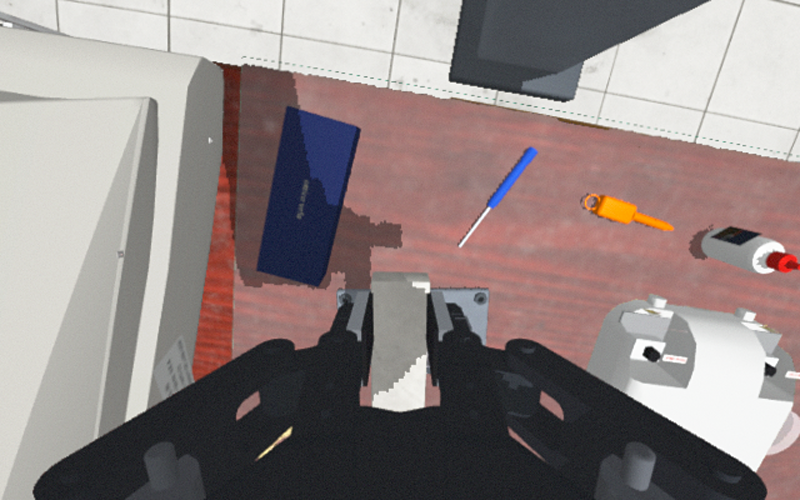

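The stone is held square, with its near end at (402,273) in the 1.25x picture. The holder's front plate corners show at (338,290) and (487,290).

```bash
python3 - <<'E'
from h import *
s=snap('wrist');st=get_state();R=Ro.from_quat(st['orientation']).as_matrix()
p=onz(s,(321.8,218.5),.208);print('stone near end in tool mm',R.T@(p-st['tcp_pos'])*1000)
th=.161;H=np.array([[np.cos(th),-np.sin(th)],[np.sin(th),np.cos(th)]])
B=[onz(s,(338/1.25,289.5/1.25),.008)[:2],onz(s,(488/1.25,290/1.25),.008)[:2]]
print('front corners',B,'pred',[H@q+[.541,-.2437] for q in([-.025,-.084],[-.025,.076])])
t=snap('top','top4.png');sd=snap('side')
im=sd['color'][...,::-1][120:195,310:400];cv2.imwrite('pics/s4.png',cv2.resize(im,None,fx=6,fy=6,interpolation=cv2.INTER_CUBIC))
def P(l,s):
    l=np.array(l,float);return proj(s,np.c_[l[:,:2]@H.T+[.541,-.2437],l[:,2]])
# keeper tip for angles
for a in(1.2,1.57,2.0): print(a,P([[.02,.042-.094*np.cos(a),.036+.094*np.sin(a)]],sd).round(1),P([[.02,.042-.094*np.cos(a),.036+.094*np.sin(a)]],t).round(1))
print('fork',P([[.02,-.052,.048]],sd).round(1))
print('corners side',P([[.065,.076,.008],[.065,-.084,.008],[-.025,.076,.008],[-.025,-.084,.008]],sd).round(1))
E
```

```text
stone near end in tool mm [19.11818268 -1.77404171 -4.94525377]
front corners [array([ 0.52993735, -0.32594573]), array([ 0.50583702, -0.17248737])] pred [array([ 0.52978896, -0.3306213 ]), array([ 0.50414011, -0.17269051])]
1.2 [[353.8 132.8]] [[427.2 201.8]]
1.57 [[352.2 134.6]] [[415.3 203.4]]
2.0 [[350.  142.6]] [[400.2 206.2]]
fork [[355.  149.7]]
corners side [[332.6 177.7]
 [341.8 156.3]
 [363.9 181.1]
 [369.7 159.1]]
```

View pics/s4.png

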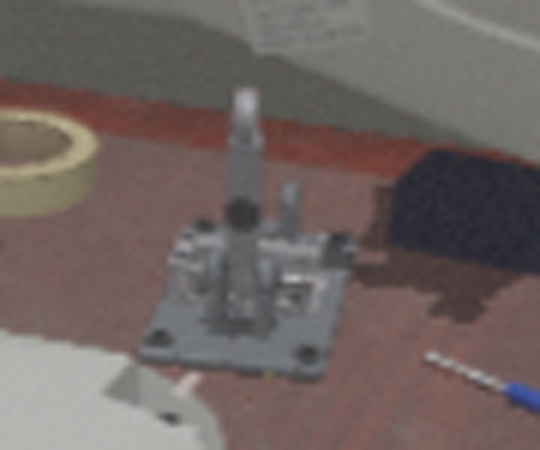

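>>> {"method": "servo_tool", "body": {"series": [{"xyz":[0,0,-3.5],"rotation":[0,0,0],"hand":-1},{"xyz":[-3.35,0.53,-1.1],"rotation":[0,0,0],"hand":-1},{"xyz":[-3.35,0.53,-1.1],"rotation":[0,0,0],"hand":-1},{"xyz":[-3.35,0.53,-1.1],"rotation":[0,0,0],"hand":-1},{"xyz":[-3.35,0.53,0],"rotation":[0,0,0],"hand":-1},{"xyz":[0,0,0],"rotation":[0,0,0],"hand":-1},{"xyz":[0,0,0],"rotation":[0,0,0],"hand":-1}]}}

```text
t: 9.75
tcp_pos: [0.5796, -0.2152, 0.2747]
orientation: [-0.091, 0.996, 0.004, -0.0]
contact_force: [0.3, 0.7, -1.8]
opening: 0.0231
```

```bash
python3 - <<'E'
from h import *
toolmove((.446,-.259,.2),np.pi+.161)
s=snap('wrist','w5raw.png')
th=.161;H=np.array([[np.cos(th),-np.sin(th)],[np.sin(th),np.cos(th)]])
l=np.array([[.065,.076,.008],[.065,-.084,.008],[-.025,.076,.008],[-.025,-.084,.008]]);p=proj(s,np.c_[l[:,:2]@H.T+[.541,-.2437],l[:,2]]);print(p.round(1))
c=p.mean(0).astype(int);x0,y0=max(0,c[0]-80),max(0,c[1]-55);print(x0,y0)
cv2.imwrite('pics/w5.png',cv2.resize(s['color'][y0:y0+110,x0:x0+160,::-1],None,fx=5,fy=5,interpolation=cv2.INTER_CUBIC))
E
```

```text
t 9.75 tcp [ 0.5796 -0.2152  0.2747] F [ 0.3  0.7 -1.8] open 0.0231 yaw -2.9595
shift cm [13.94 -1.94  7.45] rot deg [0.4  0.03 1.21]
[[354.7 185. ]
 [247.5 182.8]
 [358.2 122.7]
 [244.7 120.2]]
221 97
```

View pics/w5.png

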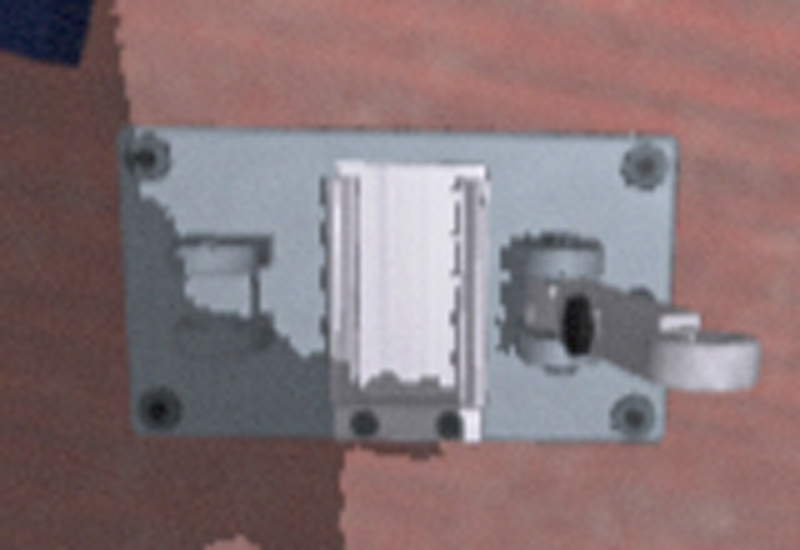

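```bash
python3 - <<'E'
from h import *
s=snap('wrist');q=lambda u,v:(221+u/5-.4,97+v/5-.4)
th,t,r=fit2([(-.025,-.084),(-.025,.076),(.065,.076),(.065,-.084)],[onz(s,q(*c),.008) for c in[(120,128),(678,135),(663,440),(132,437)]])
print('holder wrist',th,t,r)
H=np.array([[np.cos(th),-np.sin(th)],[np.sin(th),np.cos(th)]])
inv=lambda p,z:np.r_[H.T@(onz(s,p,z)[:2]-t),z]*1000
print('front bed L/R at z14',inv(q(335,165),.014),inv(q(488,167),.014))
print('fork eye tops z48 front',inv(q(224,238),.048),'back',inv(q(222,325),.048))
for a in(1.6,1.8,2.0):
    X=np.array([[.02,.042-.094*np.cos(a),.036+.094*np.sin(a)],[.02,.042-.106*np.cos(a),.036+.106*np.sin(a)]])
    p=proj(s,np.c_[X[:,:2]@H.T+t,X[:,2]]);print(a,(p+.4-[221,97])*5)
h=s['color']; 
E
python3 -c "
import cv2;im=cv2.imread('pics/w5raw.png')
cv2.imwrite('pics/w5b.png',cv2.resize(im[190:300,240:400],None,fx=5,fy=5))"
```

```text
holder wrist 0.1700769169483177 [ 0.54275154 -0.24444301] 0.001791502149523616
front bed L/R at z14 [-14.98504606 -21.23472963  14.        ] [-14.97579873  21.54964838  14.        ]
fork eye tops z48 front [  2.8625497  -46.82250312  48.        ] back [ 25.47303701 -48.18709621  48.        ]
1.6 [[599.57050574 357.96539817]
 [606.12365305 367.59679785]]
1.8 [[687.76269584 357.23932167]
 [709.46951331 366.64935846]]
2.0 [[766.96221391 353.78879619]
 [801.47586718 362.3990783 ]]
```

View pics/w5b.png

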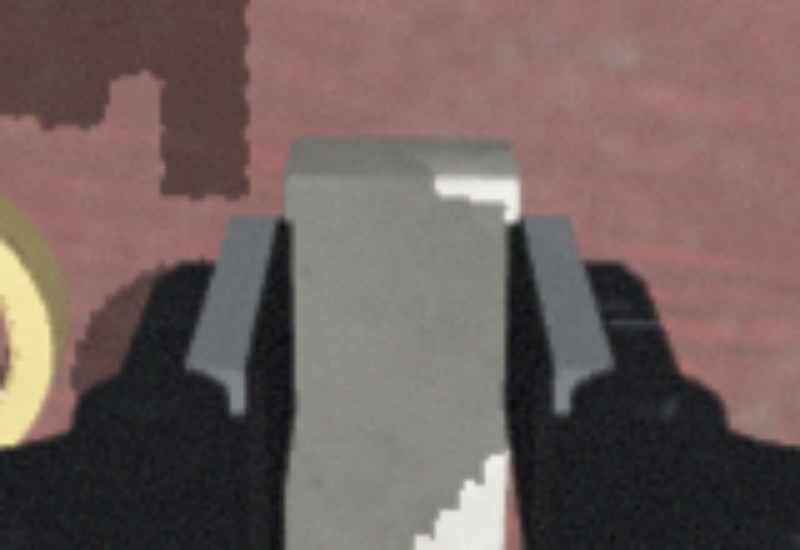

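>>> {"method": "servo_tool", "body": {"series": [{"xyz":[2.9,-0.7,0],"rotation":[0,0,0],"hand":-1},{"xyz":[2.9,-0.7,0],"rotation":[0,0,0],"hand":-1},{"xyz":[2.9,-0.7,0],"rotation":[0.3,0,0.8],"hand":-1},{"xyz":[0,0,4.2],"rotation":[0,0,0],"hand":-1},{"xyz":[0,0,4.2],"rotation":[0,0,0],"hand":-1},{"xyz":[0,0,4.2],"rotation":[0,0,0],"hand":-1},{"xyz":[0,0,4.2],"rotation":[0,0,0],"hand":-1},{"xyz":[0,0,0],"rotation":[0,0,0],"hand":-1},{"xyz":[0,0,0],"rotation":[0,0,0],"hand":-1}]}}

```text
t: 10.75
tcp_pos: [0.4835, -0.2601, 0.1037]
orientation: [-0.078, 0.997, -0.003, -0.002]
contact_force: [1.0, 0.2, 0.6]
opening: 0.0229
```

```bash
cat >> h.py <<'E'
HY=.168;HT=np.array([.5425,-.2440]);HR=np.array([[np.cos(HY),-np.sin(HY)],[np.sin(HY),np.cos(HY)]])
def hold(x,y,z): return np.r_[HR@[x,y]+HT,z]
def tcph():
    p=get_state()['tcp_pos'];print('tcp in holder mm',np.r_[HR.T@(np.array(p[:2])-HT),p[2]]*1000)
E
python3 - <<'E'
from h import *
toolmove(hold(-.045,0,.024),np.pi+HY);tcph()
s=snap('wrist');cv2.imwrite('pics/w6.png',cv2.resize(s['color'][100:300,160:480,::-1],(800,500),interpolation=cv2.INTER_CUBIC))
E
```

```text
t 10.75 tcp [ 0.4835 -0.2601  0.1037] F [1.  0.2 0.6] open 0.0229 yaw -2.9847
shift cm [-1.62  0.66  7.96] rot deg [-0.29 -0.31 -0.63]
tcp in holder mm [-60.88891955  -6.03320731 103.67629079]
```

View pics/w6.png

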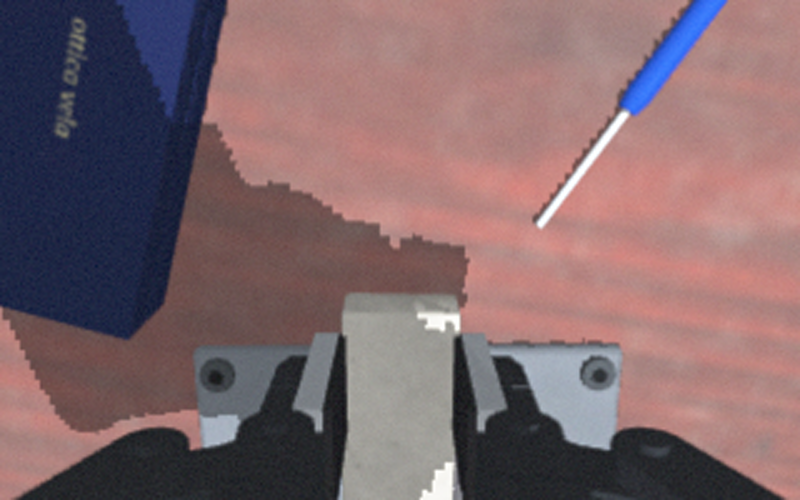

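```bash
python3 - <<'E'
from h import *
s=snap('wrist');st=get_state()
a,b=onz(s,(238.2,238),.008),onz(s,(407.8,237.8),.008)
L=lambda p:(HR.T@(p[:2]-HT))*1000
print(L(a),L(b),'w',np.linalg.norm(a-b),'yaw',np.arctan2(*( (b-a)[:2]))*-1)
R=Ro.from_quat(st['orientation']).as_matrix()
for v,z in((309,.109),(295,.096)): print('stone end L,R in tool mm',[ (R.T@(onz(s,(160+u/2.5-.2,100+v/2.5-.2),z)-st['tcp_pos'])*1000).round(1) for u in(344,460)])
E
```

```text
[-27.09224238 -82.91484787] [-26.0191549  72.9849235] w 0.1559034644606386 yaw 0.16111692041739803
stone end L,R in tool mm [array([ 16.8, -12.2,  -4.4]), array([16.9, 12.1, -4.6])]
stone end L,R in tool mm [array([ 15.4, -13.2,   8.6]), array([15.5, 13.2,  8.4])]
```

>>> {"method": "servo_tool", "body": {"series": [{"xyz":[-0.8,0.3,0],"rotation":[-0.3,-0.3,-0.5],"hand":-1},{"xyz":[-0.8,0.3,1.5],"rotation":[0,0,0],"hand":-1},{"xyz":[0,0,2],"rotation":[0,0,0],"hand":-1},{"xyz":[0,0,1.5],"rotation":[0,0,0],"hand":-1},{"xyz":[0,0,0],"rotation":[0,0,0],"hand":-1}]}}

```text
t: 11.35
tcp_pos: [0.5068, -0.2522, 0.0579]
orientation: [-0.083, 0.997, -0.003, 0.007]
contact_force: [-0.9, -0.6, -0.0]
opening: 0.0227
```

```bash
python3 - <<'E'
from h import *
toolmove(hold(-.045,-.0005,.024),np.pi+.165);tcph()
E
```

```text
t 11.35 tcp [ 0.5068 -0.2522  0.0579] F [-0.9 -0.6 -0. ] open 0.0227 yaw -2.976
shift cm [0.89 0.18 3.38] rot deg [-0.43  0.79  0.03]
tcp in holder mm [-36.54067869  -2.08450106  57.90613727]
```

>>> {"method": "servo_tool", "body": {"series": [{"xyz":[0.85,0.17,0],"rotation":[-0.4,0.8,0],"hand":-1},{"xyz":[0,0,0.8],"rotation":[0,0,0],"hand":-1},{"xyz":[0,0,0],"rotation":[0,0,0],"hand":-1}]}}

```text
t: 11.65
tcp_pos: [0.4984, -0.2513, 0.0498]
orientation: [-0.083, 0.997, -0.0, -0.0]
contact_force: [-0.1, 1.0, -1.2]
opening: 0.0226
```

```bash
python3 - <<'E'
from h import *
toolmove(hold(-.045,-.0005,.024),np.pi+.165);tcph()
E
```

```text
t 11.65 tcp [ 0.4984 -0.2513  0.0498] F [-0.1  1.  -1.2] open 0.0226 yaw -2.9753
shift cm [ 0.02 -0.07  2.58] rot deg [-0.   -0.03  0.07]
tcp in holder mm [-44.74600737   0.16590706  49.78800291]
```

>>> {"method": "servo_tool", "body": {"series": [{"xyz":[0,-0.06,0.7],"rotation":[0,0,0],"hand":-1},{"xyz":[0,0,0.7],"rotation":[0,0,0],"hand":-1},{"xyz":[0,0,0.7],"rotation":[0,0,0],"hand":-1},{"xyz":[0,0,0.3],"rotation":[0,0,0],"hand":-1},{"xyz":[0,0,0],"rotation":[0,0,0],"hand":-1}]}}

```text
t: 12.15
tcp_pos: [0.4989, -0.2521, 0.0243]
orientation: [-0.083, 0.997, -0.0, 0.0]
contact_force: [-0.3, 0.1, -0.7]
opening: 0.0226
```

```bash
python3 - <<'E'
from h import *
toolmove(hold(-.033,-.0005,.0215),np.pi+.165);tcph()
E
```

```text
t 12.15 tcp [ 0.4989 -0.2521  0.0243] F [-0.3  0.1 -0.7] open 0.0226 yaw -2.9756
shift cm [-1.14  0.02  0.28] rot deg [-0.02  0.04  0.06]
tcp in holder mm [-44.38246188  -0.68298656  24.27202147]
```

Clear of contact so far. Lower to touch, then slide to the stop.

>>> {"method": "servo_tool", "body": {"series": [{"xyz":[0,0,0.25],"rotation":[0,0,0],"hand":-1},{"xyz":[0,0,0.1],"rotation":[0,0,0],"hand":-1},{"xyz":[-0.5,0,0],"rotation":[0,0,0],"hand":-1},{"xyz":[-0.4,0,0],"rotation":[0,0,0],"hand":-1},{"xyz":[-0.25,0,0],"rotation":[0,0,0],"hand":-1},{"xyz":[-0.2,0,0],"rotation":[0,0,0],"hand":-1}]}}

```text
t: 12.75
tcp_pos: [0.5082, -0.2507, 0.0216]
orientation: [-0.083, 0.997, -0.001, -0.004]
contact_force: [-0.6, 0.6, 1.0]
opening: 0.0228
```

```bash
python3 - <<'E'
from h import *
toolmove(hold(-.033,-.0005,.0215),np.pi+.165);tcph()
E
```

```text
t 12.75 tcp [ 0.5082 -0.2507  0.0216] F [-0.6  0.6  1. ] open 0.0228 yaw -2.9763
shift cm [-0.19  0.04  0.01] rot deg [-0.12 -0.45  0.02]
tcp in holder mm [-34.91873624  -0.85176058  21.6304243 ]
```

>>> {"method": "servo_tool", "body": {"series": [{"xyz":[0,0,0.1],"rotation":[0,-0.4,0],"hand":-1},{"xyz":[-0.25,0,0],"rotation":[0,0,0],"hand":-1},{"xyz":[-0.25,0,0],"rotation":[0,0,0],"hand":-1},{"xyz":[-0.2,0,0],"rotation":[0,0,0],"hand":-1}]}}

```text
t: 13.15
tcp_pos: [0.509, -0.2506, 0.0211]
orientation: [-0.082, 0.997, -0.002, -0.006]
contact_force: [-5.3, 0.1, 6.4]
opening: 0.0228
```

```bash
python3 - <<'E'
from h import *
toolmove(hold(-.033,-.0005,.0215),np.pi+.165);tcph()
E
```

```text
t 13.15 tcp [ 0.509  -0.2506  0.0211] F [-5.3  0.1  6.4] open 0.0228 yaw -2.9776
shift cm [-0.11  0.04 -0.04] rot deg [-0.21 -0.71 -0.05]
tcp in holder mm [-34.11353747  -0.90694465  21.13619865]
```

The stone meets the stop (Fx -5 N). Release and rise, then look.

>>> {"method": "servo_tool", "body": {"series": [{"xyz":[0,0,0],"rotation":[0,0,0],"hand":0.2},{"xyz":[0,0,0],"rotation":[0,0,0],"hand":0.2},{"xyz":[0,0,0],"rotation":[0,0,0],"hand":0.2},{"xyz":[0,0,0],"rotation":[0,0,0],"hand":0.2},{"xyz":[0,0,-2],"rotation":[0,0,0],"hand":0.2},{"xyz":[0,0,-4],"rotation":[0,0,0],"hand":0},{"xyz":[0,0,-4.5],"rotation":[0,0,0],"hand":-1},{"xyz":[0,0,-4.5],"rotation":[0,0,0],"hand":-1},{"xyz":[0,0,-4],"rotation":[0,0,0],"hand":-1},{"xyz":[-4,3,0],"rotation":[0,0.7,0],"hand":-1},{"xyz":[-4,3,0],"rotation":[0,0,0],"hand":-1},{"xyz":[-2,3,0],"rotation":[0,0,0],"hand":-1},{"xyz":[0,0,0],"rotation":[0,0,0],"hand":-1}]}}

```text
t: 14.45
tcp_pos: [0.5994, -0.1475, 0.2161]
orientation: [-0.075, 0.997, -0.002, -0.008]
contact_force: [0.2, 1.2, -0.8]
opening: 0.0
```

```bash
python3 - <<'E'
from h import *
toolmove(hold(.02,.11,.2),np.pi+.165);tcph()
s=snap('wrist');cv2.imwrite('pics/w7.png',cv2.resize(s['color'][50:300,150:470,::-1],(768,600),interpolation=cv2.INTER_CUBIC))
E
```

```text
t 14.45 tcp [ 0.5994 -0.1475  0.2161] F [ 0.2  1.2 -0.8] open 0.0 yaw -2.9906
shift cm [5.24 2.35 1.7 ] rot deg [-0.15 -0.96 -0.8 ]
tcp in holder mm [ 72.22426407  85.67176676 216.14093793]
```

View pics/w7.png

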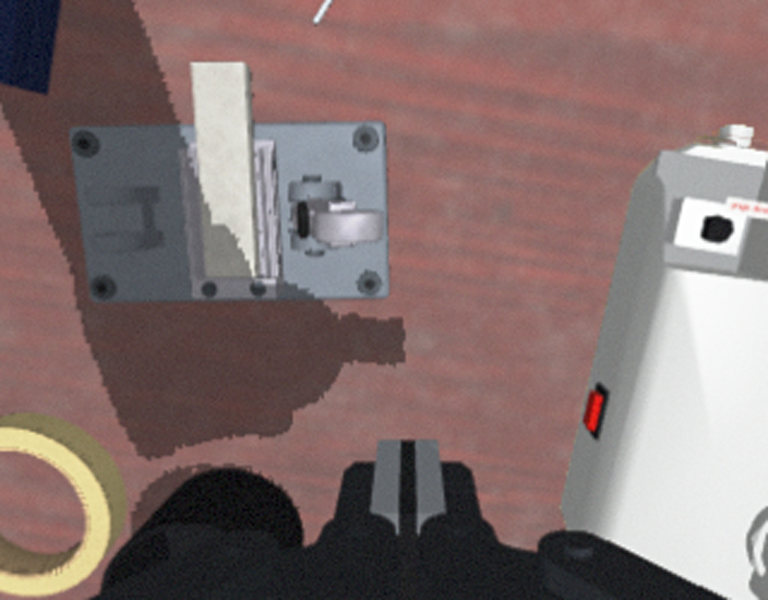

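The picture shows the stone in the bed between the fences with its far end at the stop (row 277), and the keeper leaning back at (340,225). The microscope's edge at (600,390) is clear of the fingers. Next I go behind the keeper.

>>> {"method": "servo_tool", "body": {"series": [{"xyz":[1.7,0.85,0],"rotation":[-0.1,-0.9,-0.8],"hand":-1},{"xyz":[1.7,0.75,0],"rotation":[0,0,0],"hand":-1},{"xyz":[1.7,0.75,0],"rotation":[0,0,0],"hand":-1},{"xyz":[0,0,0],"rotation":[0,0,0],"hand":-1},{"xyz":[0,0,3],"rotation":[0,0,0],"hand":-1},{"xyz":[0,0,3],"rotation":[0,0,0],"hand":-1},{"xyz":[0,0,3],"rotation":[0,0,0],"hand":-1},{"xyz":[0,0,2],"rotation":[0,0,0],"hand":-1},{"xyz":[0,0,0],"rotation":[0,0,0],"hand":-1}]}}

```text
t: 15.4
tcp_pos: [0.5437, -0.1484, 0.1014]
orientation: [-0.075, 0.997, -0.006, 0.0]
contact_force: [-0.1, 0.2, 0.8]
opening: -0.0003
```

```bash
python3 - <<'E'
from h import *
toolmove(hold(.02,.0615,.096),np.pi+.165);tcph()
E
```

```text
t 15.4 tcp [ 0.5437 -0.1484  0.1014] F [-0.1  0.2  0.8] open -0.0003 yaw -2.9911
shift cm [-0.34 -3.24  0.58] rot deg [-0.72 -0.04 -0.83]
tcp in holder mm [ 17.15974512  94.05733957 101.37764144]
```

>>> {"method": "servo_tool", "body": {"series": [{"xyz":[-0.3,-1.1,0.2],"rotation":[-0.7,0,-0.8],"hand":-1},{"xyz":[0,-1.1,0.2],"rotation":[0,0,0],"hand":-1},{"xyz":[0,-1.1,0.1],"rotation":[0,0,0],"hand":-1},{"xyz":[0,-1.1,0.1],"rotation":[0,0,0],"hand":-1},{"xyz":[0,-1.1,0.1],"rotation":[0,0,0],"hand":-1},{"xyz":[0,-0.8,0.4],"rotation":[0,0,0],"hand":-1},{"xyz":[0,-0.8,0.4],"rotation":[0,0,0],"hand":-1}]}}

```text
t: 16.1
tcp_pos: [0.5624, -0.2224, 0.0921]
orientation: [-0.081, 0.997, -0.001, 0.003]
contact_force: [-0.0, 1.4, -0.6]
opening: -0.0002
```

```bash
python3 - <<'E'
from h import *
toolmove(hold(.02,.0098,.074),np.pi+.165);tcph()
s=snap('wrist');cv2.imwrite('pics/w8.png',cv2.resize(s['color'][100:400,120:520,::-1],(800,600),interpolation=cv2.INTER_CUBIC))
E
```

```text
t 16.1 tcp [ 0.5624 -0.2224  0.0921] F [-0.   1.4 -0.6] open -0.0002 yaw -2.979
shift cm [ 0.33 -0.82  1.81] rot deg [-0.11  0.33 -0.14]
tcp in holder mm [23.19887011 18.0192471  92.14935121]
```

>>> {"method": "servo_tool", "body": {"series": [{"xyz":[0.3,-0.4,0.9],"rotation":[0,0.3,0],"hand":-1},{"xyz":[0,-0.4,0.9],"rotation":[0,0,0],"hand":-1},{"xyz":[0,-0.5,0.8],"rotation":[0,0,0],"hand":-1},{"xyz":[0,-0.3,0.8],"rotation":[0,0,0],"hand":-1},{"xyz":[0,0,0],"rotation":[0,0,0],"hand":-1}]}}

```text
t: 16.65
tcp_pos: [0.5621, -0.2442, 0.0538]
orientation: [-0.08, 0.997, -0.003, -0.0]
contact_force: [-1.2, 0.2, 0.3]
opening: 0.0
```

```bash
python3 - <<'E'
from h import *
toolmove(hold(.02,-.0005,.046),np.pi+.165);tcph()
E
```

```text
t 16.65 tcp [ 0.5621 -0.2442  0.0538] F [-1.2  0.2  0.3] open 0.0 yaw -2.9819
shift cm [-0.07  0.3   0.78] rot deg [-0.32 -0.05 -0.3 ]
tcp in holder mm [19.26124766 -3.48731359 53.80684323]
```

>>> {"method": "servo_tool", "body": {"series": [{"xyz":[0,0.2,0.4],"rotation":[0,0,0],"hand":-1},{"xyz":[0,0,0.4],"rotation":[0,0,0],"hand":-1},{"xyz":[0,0,0.3],"rotation":[0,0,0],"hand":-1},{"xyz":[0,0,0.3],"rotation":[0,0,0],"hand":-1},{"xyz":[0,0,0.3],"rotation":[0,0,0],"hand":-1}]}}

```text
t: 17.15
tcp_pos: [0.5618, -0.2417, 0.0438]
orientation: [-0.08, 0.997, -0.006, -0.001]
contact_force: [-8.0, -0.3, 23.6]
opening: 0.0003
```

```bash
python3 - <<'E'
from h import *
toolmove(hold(.02,-.0005,.046),np.pi+.165);tcph()
E
```

```text
t 17.15 tcp [ 0.5618 -0.2417  0.0438] F [-8.  -0.3 23.6] open 0.0003 yaw -2.981
shift cm [-0.05  0.05 -0.22] rot deg [-0.67 -0.17 -0.25]
tcp in holder mm [19.44665476 -0.99096221 43.84254424]
```

>>> {"method": "servo_tool", "body": {"series": [{"xyz":[0,0,0.4],"rotation":[0,0,0],"hand":-1},{"xyz":[0,0,0.4],"rotation":[0,0,0],"hand":-1},{"xyz":[0,0,-1],"rotation":[0,0,0],"hand":-1},{"xyz":[0,0,-3],"rotation":[0,0,0],"hand":-1},{"xyz":[0,0,-4],"rotation":[0,0,0],"hand":-1},{"xyz":[0,0,-4],"rotation":[0,0,0],"hand":-1},{"xyz":[0,0,-4],"rotation":[0,0,0],"hand":-1},{"xyz":[0,0,0],"rotation":[0,0,0],"hand":-1}]}}

```text
t: 17.95
tcp_pos: [0.562, -0.2339, 0.2104]
orientation: [-0.083, 0.996, -0.007, -0.001]
contact_force: [-0.3, 0.6, 0.2]
opening: -0.0005
```

```bash
python3 - <<'E'
from h import *
toolmove(hold(.02,-.0005,.2),np.pi+.165);tcph()
s=snap('wrist','w9raw.png');sd=snap('side','s9raw.png')
a=cv2.resize(s['color'][60:260,160:480,::-1],(800,500),interpolation=cv2.INTER_CUBIC)
cv2.imwrite('pics/w9.png',a)
E
```

```text
t 17.95 tcp [ 0.562  -0.2339  0.2104] F [-0.3  0.6  0.2] open -0.0005 yaw -2.9745
shift cm [ 0.09 -0.71  1.05] rot deg [-0.82 -0.22  0.12]
tcp in holder mm [ 20.94002081   6.72383584 210.42989975]
```

View pics/w9.png

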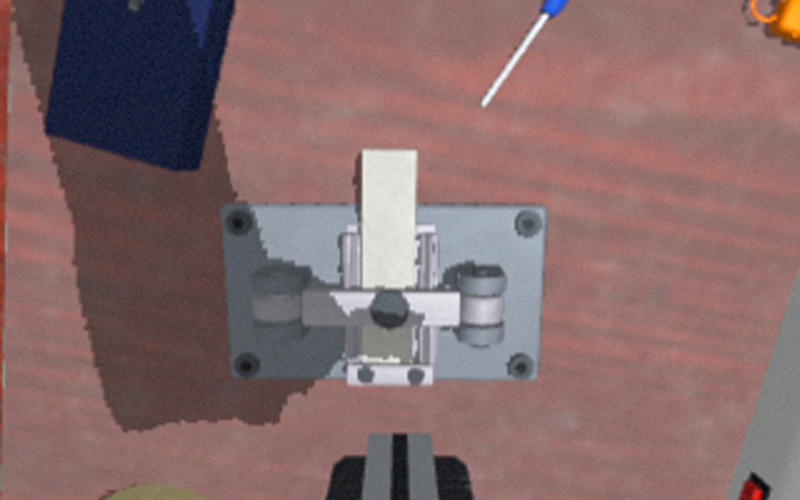

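The picture shows the keeper down over the stone, its eye between the fork eyes at (278,305) and the stone still seated. I refine the holder and fork pose from this.

```bash
python3 - <<'E'
from h import *
s=snap('wrist');q=lambda u,v:(160+u/2.5-.3,60+v/2.5-.3)
th,t,r=fit2([(-.025,-.084),(-.025,.076),(.065,.076),(.065,-.084)],[onz(s,q(*c),.008) for c in[(222,205),(546,207),(537,378),(234,377)]])
print('holder',th,t,r)
H=np.array([[np.cos(th),-np.sin(th)],[np.sin(th),np.cos(th)]])
for n,p,z in(('fork front eye',(283,263),.048),('fork rear eye',(278,338),.048),('kp eye top',(279,306),.048),('lug front',(483,265),.047),('lug back',(481,345),.047),('boss',(390,308),.044)):
    print(n,(HR.T@(onz(s,q(*p),z)[:2]-HT)*1000).round(1))
E
```

```text
holder 0.16650028981243745 [ 0.53669557 -0.24509107] 0.0028762827842456484
fork front eye [ -6.8 -46.5]
fork rear eye [ 26.6 -50.1]
kp eye top [ 12.1 -49. ]
lug front [-5.9 39.9]
lug back [29.8 40.1]
boss [13.7 -0.4]
```

```bash
python3 - <<'E'
from h import *
tcph();st=get_state();print(st['tcp_pos'],st['orientation'],st['t'])
s=snap('wrist');a=cv2.imread('pics/w9raw.png')
g=lambda i:np.float32(cv2.cvtColor(i,cv2.COLOR_BGR2GRAY))
print(cv2.phaseCorrelate(g(a)[80:220,200:400],g(s['color'][...,::-1])[80:220,200:400]))
print(np.rad2deg(Ro.from_matrix(np.array(s['R'])@Ro.from_quat(st['orientation']).as_matrix()).as_rotvec()))
E
```

```text
tcp in holder mm [ 16.78896421   6.61543135 204.39380645]
[ 0.55794642 -0.23467041  0.20439381] [-0.08320493  0.99649321 -0.00603083 -0.0064694 ] 18.1
((-0.5824220483280129, 5.820281171994196), 0.6943273879422082)
[ 12.09572734  12.1568008  -89.35432132]
```

```bash
python3 - <<'E'
from h import *
s=snap('wrist');q=lambda u,v:(160+u/2.5-.3-.6,60+v/2.5-.3+5.8)
th,t,r=fit2([(-.025,-.084),(-.025,.076),(.065,.076),(.065,-.084)],[onz(s,q(*c),.008) for c in[(222,205),(546,207),(537,378),(234,377)]])
print('holder',th,t,r)
for n,p,z in(('fork front eye 5,-52',(283,263),.048),('fork rear eye 35,-52',(278,338),.048),('kp eye top 20,-52',(279,306),.048),('lug 4,42',(483,265),.047),('lug 36,42',(481,345),.047),('boss 20,0',(390,308),.044)):
    print(n,(HR.T@(onz(s,q(*p),z)[:2]-HT)*1000).round(1))
tcph()
E
```

```text
holder 0.1660007835285753 [ 0.54143384 -0.24474507] 0.0029570068296819463
fork front eye 5,-52 [ -2.8 -46.8]
fork rear eye 35,-52 [ 30.6 -50.5]
kp eye top 20,-52 [ 16.1 -49.4]
lug 4,42 [-1.9 39.4]
lug 36,42 [33.9 39.6]
boss 20,0 [17.8 -0.9]
tcp in holder mm [ 16.2157691    6.63859457 203.27699157]
```

>>> {"method": "servo_tool", "body": {"series": [{"xyz":[3.1,1.9,-1],"rotation":[0,0,0],"hand":-1},{"xyz":[3.1,1.9,-1],"rotation":[0,0,0],"hand":0},{"xyz":[3.1,1.9,-1],"rotation":[0,0,0],"hand":0},{"xyz":[3.1,1.9,-1],"rotation":[0,0,0],"hand":0},{"xyz":[-0.78,4.6,0],"rotation":[0,0,0],"hand":0},{"xyz":[-0.78,4.6,0],"rotation":[0,0,0],"hand":0},{"xyz":[-0.78,4.6,0],"rotation":[0,0,0],"hand":0},{"xyz":[-0.78,4.6,0],"rotation":[0,0,0],"hand":0},{"xyz":[-0.78,4.6,0],"rotation":[0,0,0],"hand":0},{"xyz":[-0.78,4.6,0],"rotation":[0,0,0],"hand":0},{"xyz":[-0.35,4.4,0.5],"rotation":[0,0,0],"hand":0},{"xyz":[-0.35,4.4,0.5],"rotation":[0,0,0],"hand":0},{"xyz":[-0.35,4.4,0.5],"rotation":[0,0,0],"hand":0},{"xyz":[-0.35,4.4,0.5],"rotation":[0,0,0],"hand":0},{"xyz":[-0.35,4.4,0.5],"rotation":[0,0,0],"hand":0},{"xyz":[0,0,2],"rotation":[0,0,8],"hand":0},{"xyz":[0,0,2],"rotation":[0,0,8],"hand":0},{"xyz":[0,0,2],"rotation":[0,0,8],"hand":0},{"xyz":[0,0,0],"rotation":[0,0,0],"hand":0},{"xyz":[0,0,0],"rotation":[0,0,0],"hand":0}]}}

```text
t: 20.2
tcp_pos: [0.3858, 0.3351, 0.1309]
orientation: [0.138, 0.99, -0.008, -0.028]
contact_force: [0.3, 0.0, 0.3]
opening: 0.0426
```

```bash
cat > pin.py <<'E'
from h import *
snap('wrist');snap('wrist')
toolmove((.40,.35,.05),np.pi-.35)
s=snap('wrist','pin_%d.png'%int(get_state()['t']*100));st=get_state();c=s['color'].astype(int)
for b in boxes_of('wrist','pin')[:3]: print('box',round(b['conf'],2),np.round(b['xy'],1),onz(s,b['xy'],.0065).round(4))
p=proj(s,[.415,.346,.006])[0];print('pred px',p.round(1))
E
python3 pin.py
```

```text
t 20.3 tcp [0.3862 0.3351 0.1315] F [-0.  -0.6  0.2] open 0.0429 yaw 2.8623
shift cm [-1.34  2.    8.05] rot deg [-1.43 -2.95  4.08]
box 0.62 [340.5 223.1] [0.415  0.3452 0.0065]
box 0.6 [ 15.1 305.7] [ 0.4121 -0.04    0.0065]
pred px [341.3 222.8]
```

```bash
cat >> pin.py <<'E'
x0,y0=int(p[0])-60,int(p[1])-60
w=c[y0:y0+120,x0:x0+120];sat=(w.max(2)-w.min(2))/np.maximum(w.max(2),1)
def comp(m):
    n,l,S,C=cv2.connectedComponentsWithStats(m.astype(np.uint8));return [(S[i],C[i],np.argwhere(l==i)[:,::-1]+[x0,y0]) for i in np.argsort(-S[1:,4])[:3]+1]
for nm,m in(('shank',(sat<.2)&(w.max(2)>85)),('grip',(w.max(2)<48))):
    for S,C,P in comp(m):
        if S[4]<60: continue
        r=cv2.minAreaRect(P.astype(np.float32));print(nm,S[4],'c',np.round(r[0],1),'size',np.round(r[1],1),'ang',round(r[2],1))
        z=.0065 if nm=='shank' else .011
        W=np.array([onz(s,q,z)[:2] for q in P]);mu=W.mean(0);u,sv,v=np.linalg.svd(W-mu,full_matrices=False);d=v[0]*np.sign(v[0,0]);e=(W-mu)@d;f=(W-mu)@v[1]
        print('   world c',mu.round(4),'yaw',np.arctan2(d[1],d[0]).round(3),'ends',(mu+d*e.min()).round(4),(mu+d*e.max()).round(4),'len',np.ptp(e).round(4),'wid',np.ptp(f).round(4))
E
python3 pin.py
```

```text
t 20.5 tcp [0.3869 0.3353 0.1321] F [-0.7  0.3 -0.5] open 0.0427 yaw 2.8601
shift cm [-1.27  1.95  8.12] rot deg [-1.34 -2.88  3.96]
box 0.88 [ 17.7 305.5] [ 0.4128 -0.0367  0.0065]
box 0.7 [340.7 222. ] [0.415  0.346  0.0065]
pred px [340.7 221.8]
shank 399 c [376.1 252.4] size [42.4 13.2] ang 72.5
   world c [0.4564 0.3719] yaw 0.094 ends [0.4333 0.3698] [0.4803 0.3742] len 0.0472 wid 0.014
shank 376 c [337.9 252. ] size [11.  42.4] ang 4.4
   world c [0.444  0.3345] yaw -0.361 ends [0.4237 0.3422] [0.4677 0.3256] len 0.047 wid 0.0112
shank 118 c [343.1 189.3] size [16.5 16.5] ang 26.6
   world c [0.3824 0.3573] yaw 1.409 ends [0.3805 0.346 ] [0.3838 0.3658] len 0.02 wid 0.0155
grip 943 c [379. 258.] size [44. 40.] ang 90.0
   world c [0.4673 0.3692] yaw 0.554 ends [0.4388 0.3515] [0.4927 0.3849] len 0.0634 wid 0.0433
grip 409 c [341.1 212.8] size [19.8 35.6] ang 4.8
   world c [0.4088 0.347 ] yaw -0.268 ends [0.3871 0.353 ] [0.4226 0.3432] len 0.0368 wid 0.0205
```

>>> {"method": "servo_tool", "body": {"series": [{"xyz":[0,0,0],"rotation":[-1.3,-2.9,4],"hand":0},{"xyz":[0,0,0],"rotation":[0,0,0],"hand":0},{"xyz":[0,0,0],"rotation":[0,0,0],"hand":0}]}}

```text
t: 20.9
tcp_pos: [0.388, 0.3352, 0.1328]
orientation: [0.175, 0.985, 0.0, 0.001]
contact_force: [0.8, -0.6, -0.6]
opening: 0.0424
```

```bash
python3 - <<'E'
from h import *
toolmove((.4056,.3487,.05),np.pi-.35)
E
```

```text
t 20.9 tcp [0.388  0.3352 0.1328] F [ 0.8 -0.6 -0.6] open 0.0424 yaw 2.7898
shift cm [-1.17  1.87  8.28] rot deg [ 0.04  0.1  -0.1 ]
```

>>> {"method": "servo_tool", "body": {"series": [{"xyz":[-0.6,0.95,0],"rotation":[0,0,0],"hand":0},{"xyz":[-0.55,0.9,2.5],"rotation":[0,0,0],"hand":0},{"xyz":[0,0,2.8],"rotation":[0,0,0],"hand":0},{"xyz":[0,0,2],"rotation":[0,0,0],"hand":0},{"xyz":[0,0,0],"rotation":[0,0,0],"hand":0},{"xyz":[0,0,0],"rotation":[0,0,0],"hand":0}]}}

```text
t: 21.5
tcp_pos: [0.4098, 0.3504, 0.0588]
orientation: [0.173, 0.985, 0.001, 0.001]
contact_force: [-0.0, -0.3, 1.1]
opening: 0.043
```

```bash
sed -i 's/^toolmove.*/toolmove((.4056,.3487,.003),np.pi-.35)/' pin.py; python3 pin.py | grep -v box
```

```text
t 21.6 tcp [0.41   0.3504 0.0594] F [-0.1 -0.   0.5] open 0.0426 yaw 2.7935
shift cm [ 0.36 -0.34  5.63] rot deg [0.23 0.09 0.11]
pred px [316.6 223.6]
shank 568 c [316.  259.5] size [45. 16.] ang 90.0
   world c [0.4418 0.3355] yaw -0.368 ends [0.4246 0.3421] [0.4607 0.3282] len 0.0386 wid 0.012
shank 386 c [263.7 251.3] size [12.  45.5] ang 17.1
   world c [0.4226 0.3004] yaw -0.688 ends [0.4079 0.3125] [0.4376 0.2881] len 0.0385 wid 0.0095
shank 197 c [373.4 247.5] size [32.   9.6] ang 69.4
   world c [0.4449 0.3793] yaw -0.079 ends [0.4351 0.38  ] [0.4617 0.3779] len 0.0267 wid 0.0077
grip 722 c [316. 211.] size [26. 48.] ang 0.0
   world c [0.4084 0.3473] yaw -0.311 ends [0.3868 0.3542] [0.4217 0.343 ] len 0.0366 wid 0.0199
grip 646 c [268.  258.5] size [47. 24.] ang 90.0
   world c [0.4327 0.3032] yaw -0.671 ends [0.4132 0.3186] [0.4469 0.2919] len 0.043 wid 0.0183
grip 549 c [365.9 258.6] size [48.1 15.3] ang 85.2
   world c [0.4558 0.3708] yaw -0.139 ends [0.4326 0.374 ] [0.4733 0.3684] len 0.0411 wid 0.0117
```

>>> {"method": "servo_tool", "body": {"series": [{"xyz":[0.35,-0.33,0],"rotation":[0.2,0.1,0],"hand":0},{"xyz":[0,0,2.5],"rotation":[0,0,0],"hand":0},{"xyz":[0,0,2],"rotation":[0,0,0],"hand":0},{"xyz":[0,0,1],"rotation":[0,0,0],"hand":0},{"xyz":[0,0,0],"rotation":[0,0,0],"hand":0}]}}

```text
t: 22.2
tcp_pos: [0.4069, 0.3504, 0.0073]
orientation: [0.173, 0.985, 0.003, 0.002]
contact_force: [0.0, 0.2, 0.3]
opening: 0.043
```

```bash
python3 - <<'E'
from h import *
toolmove((.4056,.3487,.003),np.pi-.35)
E
```

```text
t 22.2 tcp [0.4069 0.3504 0.0073] F [0.  0.2 0.3] open 0.043 yaw 2.7935
shift cm [ 0.06 -0.21  0.42] rot deg [0.41 0.19 0.11]
```

>>> {"method": "servo_tool", "body": {"series": [{"xyz":[0.06,-0.2,0.45],"rotation":[0.4,0.2,0],"hand":0},{"xyz":[0,0,0],"rotation":[0,0,0],"hand":0},{"xyz":[0,0,0],"rotation":[0,0,0],"hand":-1},{"xyz":[0,0,0],"rotation":[0,0,0],"hand":-1},{"xyz":[0,0,0],"rotation":[0,0,0],"hand":-1},{"xyz":[0,0,0],"rotation":[0,0,0],"hand":-1},{"xyz":[0,0,0],"rotation":[0,0,0],"hand":-1}]}}

```text
t: 22.9
tcp_pos: [0.4067, 0.35, 0.0056]
orientation: [0.173, 0.985, 0.002, 0.001]
contact_force: [0.2, -0.4, -0.1]
opening: 0.0181
```

```bash
python3 - <<'E'
from h import *
toolmove((.4056,.3487,.2),np.pi-.35)
E
```

```text
t 22.9 tcp [0.4067 0.35   0.0056] F [ 0.2 -0.4 -0.1] open 0.0181 yaw 2.7934
shift cm [  0.03  -0.09 -19.44] rot deg [0.2  0.09 0.1 ]
```

>>> {"method": "servo_tool", "body": {"series": [{"xyz":[0,0,-3],"rotation":[0,0,0],"hand":-1},{"xyz":[0,0,-4.6],"rotation":[0,0,-7.4],"hand":-1},{"xyz":[0,0,-4.6],"rotation":[0,0,-7.4],"hand":-1},{"xyz":[0,0,-4.6],"rotation":[0,0,-7.4],"hand":-1},{"xyz":[0,0,-4.6],"rotation":[0,0,-7.4],"hand":-1},{"xyz":[0.48,-4.15,0],"rotation":[0,0,0],"hand":-1},{"xyz":[0.48,-4.15,0],"rotation":[0,0,0],"hand":-1},{"xyz":[0.48,-4.15,0],"rotation":[0,0,0],"hand":-1},{"xyz":[0.48,-4.15,0],"rotation":[0,0,0],"hand":-1},{"xyz":[0.48,-4.15,0],"rotation":[0,0,0],"hand":-1},{"xyz":[0.48,-4.15,0],"rotation":[0,0,0],"hand":-1},{"xyz":[0.77,-4.6,0],"rotation":[0,0,0],"hand":-1},{"xyz":[0.77,-4.6,0],"rotation":[0,0,0],"hand":-1},{"xyz":[0.77,-4.6,0],"rotation":[0,0,0],"hand":-1},{"xyz":[0.77,-4.6,0],"rotation":[0,0,0],"hand":-1},{"xyz":[0.77,-4.6,0],"rotation":[0,0,0],"hand":-1},{"xyz":[0.77,-4.6,0],"rotation":[0,0,0],"hand":-1},{"xyz":[0,0,0],"rotation":[0,0,0],"hand":-1},{"xyz":[0,0,0],"rotation":[0,0,0],"hand":-1}]}}

```text
t: 24.8
tcp_pos: [0.4331, -0.2006, 0.2259]
orientation: [-0.095, 0.995, 0.001, 0.003]
contact_force: [-0.1, 0.5, -0.6]
opening: 0.018
```

```bash
sed -i 's/^HY=.168;HT=.*;HR/HY=.166;HT=np.array([.5422,-.2445]);HR/' h.py; python3 - <<'E'
from h import *
toolmove(hold(-.085,-.052,.12),np.pi+HY);tcph()
E
```

```text
t 24.8 tcp [ 0.4331 -0.2006  0.2259] F [-0.1  0.5 -0.6] open 0.018 yaw -2.9504
shift cm [ -1.18 -11.39  10.57] rot deg [0.11 0.38 1.44]
tcp in holder mm [-100.39310832   61.34006353  225.8621252 ]
```

>>> {"method": "servo_tool", "body": {"series": [{"xyz":[-0.3,-3.8,0],"rotation":[0.1,0.4,1.4],"hand":-1},{"xyz":[-0.4,-3.8,0],"rotation":[0,0,0],"hand":-1},{"xyz":[-0.4,-3.7,0],"rotation":[0,0,0],"hand":-1},{"xyz":[0,0,4],"rotation":[0,0,0],"hand":-1},{"xyz":[0,0,4],"rotation":[0,0,0],"hand":-1},{"xyz":[0,0,4],"rotation":[0,0,0],"hand":-1},{"xyz":[0,0,0],"rotation":[0,0,0],"hand":-1},{"xyz":[0,0,0],"rotation":[0,0,0],"hand":-1}]}}

```text
t: 25.6
tcp_pos: [0.4701, -0.3055, 0.1053]
orientation: [-0.09, 0.996, -0.001, 0.002]
contact_force: [1.5, -0.3, 1.2]
opening: 0.0181
```

```bash
python3 - <<'E'
from h import *
snap('wrist')
toolmove(hold(-.075,-.052,.0351),np.pi+HY);tcph()
s=snap('wrist','w10.png');st=get_state();R=Ro.from_quat(st['orientation']).as_matrix();X=lambda x,y,z:R@[x,y,z]+st['tcp_pos']
print('pred px nose',proj(s,X(-.066,0,-.001)).round(1),'grip front',proj(s,X(-.019,0,-.007)).round(1),'grip rear',proj(s,X(.017,0,-.007)).round(1))
print('fork front eye top',proj(s,hold(.005,-.052,.048)),'hole',proj(s,hold(.005,-.052,.036)),'corner',proj(s,hold(-.025,-.084,.008)))
d=snap('side','s10.png');P=hold(.02,-.052,.036);print('side fork',proj(d,P),'nose',proj(d,X(-.066,0,-.001)),'tcp',proj(d,X(0,0,0)))
E
```

```text
t 25.65 tcp [ 0.4698 -0.3055  0.1054] F [-0.3  0.2 -1.6] open 0.0179 yaw -2.9612
shift cm [-0.62 -0.37  7.04] rot deg [-0.17  0.22  0.83]
tcp in holder mm [-81.51969439 -48.18663227 105.44577043]
pred px nose [[319.6 347.2]] grip front [[319.8 285.6]] grip rear [[319.9 223.8]]
fork front eye top [[314.60249476 312.09889067]] hole [[314.87984717 303.19078193]] corner [[281.95137058 256.89922253]]
side fork [[354.42961011 153.20789633]] nose [[367.43391783 132.59237326]] tcp [[389.7961205  134.74374951]]
```

>>> {"method": "servo_tool", "body": {"series": [{"xyz":[0,-0.37,0],"rotation":[-0.2,0.2,0.8],"hand":-1},{"xyz":[0,0,2.3],"rotation":[0,0,0],"hand":-1},{"xyz":[0,0,2.3],"rotation":[0,0,0],"hand":-1},{"xyz":[0,0,2.2],"rotation":[0,0,0],"hand":-1},{"xyz":[0,0,0],"rotation":[0,0,0],"hand":-1},{"xyz":[0,0,0],"rotation":[0,0,0],"hand":-1}]}}

```text
t: 26.35
tcp_pos: [0.4782, -0.3161, 0.0464]
orientation: [-0.079, 0.997, -0.007, 0.008]
contact_force: [0.4, 0.2, -0.0]
opening: 0.0182
```

```bash
python3 - <<'E'
from h import *
snap('wrist')
toolmove(hold(-.075,-.052,.0351),np.pi+HY);tcph()
E
```

```text
t 26.4 tcp [ 0.478  -0.3163  0.0465] F [ 0.4 -0.2 -0.3] open 0.018 yaw -2.9831
shift cm [0.01 0.83 1.13] rot deg [-0.83  0.82 -0.44]
tcp in holder mm [-75.14960272 -60.162356    46.48871198]
```

>>> {"method": "servo_tool", "body": {"series": [{"xyz":[0,0.8,0],"rotation":[-0.8,0.8,-0.4],"hand":-1},{"xyz":[0,0,0],"rotation":[0,0,0],"hand":-1},{"xyz":[0,0,0.6],"rotation":[0,0,0],"hand":-1},{"xyz":[0,0,0],"rotation":[0,0,0],"hand":-1},{"xyz":[0,0,0],"rotation":[0,0,0],"hand":-1}]}}

```text
t: 26.9
tcp_pos: [0.4788, -0.3086, 0.0437]
orientation: [-0.083, 0.997, -0.001, 0.002]
contact_force: [0.0, 0.3, -0.6]
opening: 0.0175
```

```bash
python3 - <<'E'
from h import *
snap('wrist')
toolmove(hold(-.075,-.052,.0351),np.pi+HY);tcph()
E
```

```text
t 26.95 tcp [ 0.4787 -0.3086  0.0436] F [ 0.2  0.8 -0.2] open 0.0182 yaw -2.9762
shift cm [0.18 0.08 0.85] rot deg [-0.16  0.2  -0.04]
tcp in holder mm [-73.23871615 -52.76936947  43.6335034 ]
```

>>> {"method": "servo_tool", "body": {"series": [{"xyz":[0.1,0.08,0.5],"rotation":[-0.1,0.2,0],"hand":-1},{"xyz":[0,0,0.4],"rotation":[0,0,0],"hand":-1},{"xyz":[0,0,0],"rotation":[0,0,0],"hand":-1},{"xyz":[0,0,0],"rotation":[0,0,0],"hand":-1}]}}

```text
t: 27.35
tcp_pos: [0.4771, -0.308, 0.0334]
orientation: [-0.082, 0.997, -0.0, -0.0]
contact_force: [-0.0, -0.5, -0.3]
opening: 0.0182
```

```bash
python3 - <<'E'
from h import *
snap('wrist')
toolmove(hold(-.075,-.052,.0351),np.pi+HY);tcph()
s=snap('wrist','w11.png');d=snap('side','s11.png')
P=hold(.02,-.052,.036);print(proj(d,P))
st=get_state();R=Ro.from_quat(st['orientation']).as_matrix();X=lambda x,y,z:R@[x,y,z]+st['tcp_pos']
print('side nose',proj(d,X(-.066,0,-.001)),'wrist nose,gripfront,fork top',proj(s,X(-.066,0,-.001)),proj(s,X(-.019,0,-.007)),proj(s,hold(.005,-.052,.048)))
a=cv2.resize(s['color'][200:350,240:400,::-1],(640,600),interpolation=cv2.INTER_CUBIC)[:, 120:520]
b=cv2.resize(d['color'][125:185,330:370,::-1],(400,600),interpolation=cv2.INTER_CUBIC)
cv2.imwrite('pics/c11.png',np.hstack([a,b]))
E
```

```text
t 27.4 tcp [ 0.477  -0.308   0.0335] F [-0.3 -0.2 -0.6] open 0.018 yaw -2.9765
shift cm [ 0.02 -0.01 -0.16] rot deg [-0.02 -0.06 -0.05]
tcp in holder mm [-74.76778002 -51.88510716  33.46512653]
[[354.42961011 153.20789633]]
side nose [[363.58998879 154.45541016]] wrist nose,gripfront,fork top [[320.62064785 346.59520619]] [[320.82679477 285.11047415]] [[320.69900718 382.77987288]]
```

View pics/c11.png

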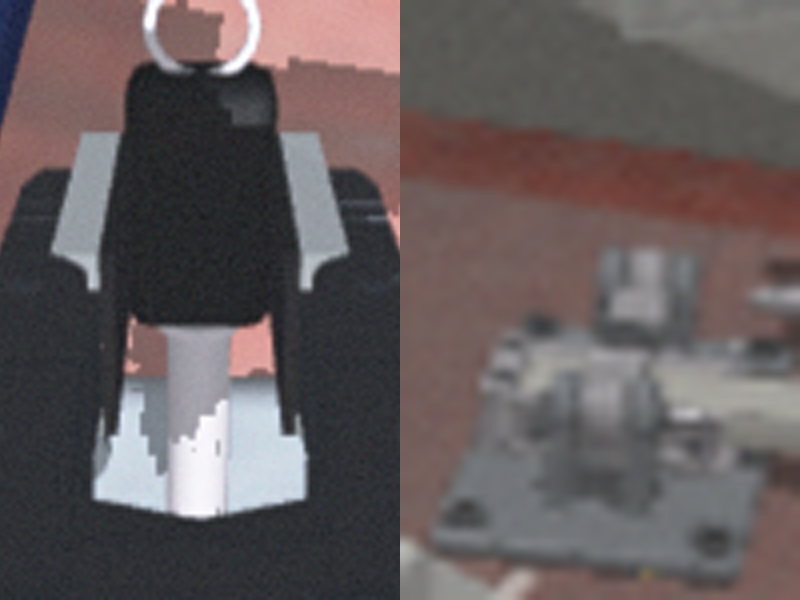

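The picture shows the pin held straight in the jaws with its shank along the tool axis. In the side view the nose at (365,154.7) is level with the fork eyes, to within 1.5 mm. Raise 1.5 mm and enter.

>>> {"method": "servo_tool", "body": {"series": [{"xyz":[0,0,-0.18],"rotation":[0,0,0],"hand":-1},{"xyz":[0,0,0],"rotation":[0,0,0],"hand":-1},{"xyz":[-0.7,0,0],"rotation":[0,0,0],"hand":-1},{"xyz":[-0.7,0,0],"rotation":[0,0,0],"hand":-1},{"xyz":[0,0,0],"rotation":[0,0,0],"hand":-1},{"xyz":[0,0,0],"rotation":[0,0,0],"hand":-1}]}}

```text
t: 28.1
tcp_pos: [0.4932, -0.3056, 0.0362]
orientation: [-0.083, 0.997, -0.001, 0.0]
contact_force: [-0.3, -0.0, 0.1]
opening: 0.0182
```

```bash
python3 - <<'E'
from h import *
snap('wrist')
toolmove(hold(-.05,-.052,.0351),np.pi+HY);tcph()
E
```

```text
t 28.15 tcp [ 0.4933 -0.3055  0.0363] F [ 0.7  0.8 -0.2] open 0.0182 yaw -2.9763
shift cm [-0.83  0.01  0.12] rot deg [-0.07  0.07 -0.04]
tcp in holder mm [-58.26165751 -52.08226639  36.27169951]
```

Nose now at the first eye. Small z fix, then advance.

>>> {"method": "servo_tool", "body": {"series": [{"xyz":[0,0,0.1],"rotation":[0,0,0],"hand":-1},{"xyz":[-0.4,0,0],"rotation":[0,0,0],"hand":-1},{"xyz":[-0.4,0,0],"rotation":[0,0,0],"hand":-1},{"xyz":[-0.4,0,0],"rotation":[0,0,0],"hand":-1},{"xyz":[0,0,0],"rotation":[0,0,0],"hand":-1}]}}

```text
t: 28.65
tcp_pos: [0.5059, -0.3034, 0.0351]
orientation: [-0.082, 0.997, -0.001, 0.0]
contact_force: [-0.4, 0.3, -0.2]
opening: 0.0182
```

```bash
python3 - <<'E'
from h import *
toolmove(hold(-.04,-.052,.0351),np.pi+HY);tcph()
E
```

```text
t 28.65 tcp [ 0.5059 -0.3034  0.0351] F [-0.4  0.3 -0.2] open 0.0182 yaw -2.9765
shift cm [-0.56  0.01 -0.  ] rot deg [-0.06  0.05 -0.05]
tcp in holder mm [-45.57379264 -52.12737025  35.06853788]
```

>>> {"method": "servo_tool", "body": {"series": [{"xyz":[-0.4,0,0],"rotation":[0,0,0],"hand":-1},{"xyz":[-0.4,0,0],"rotation":[0,0,0],"hand":-1},{"xyz":[-0.4,0,0],"rotation":[0,0,0],"hand":-1},{"xyz":[-0.4,0,0],"rotation":[0,0,0],"hand":-1},{"xyz":[0,0,0],"rotation":[0,0,0],"hand":-1}]}}

```text
t: 29.15
tcp_pos: [0.5234, -0.3004, 0.0351]
orientation: [-0.083, 0.997, -0.0, 0.001]
contact_force: [0.1, 1.3, -0.8]
opening: 0.0181
```

```bash
python3 - <<'E'
from h import *
toolmove(hold(-.014,-.052,.0351),np.pi+HY);tcph()
E
```

```text
t 29.15 tcp [ 0.5234 -0.3004  0.0351] F [ 0.1  1.3 -0.8] open 0.0181 yaw -2.9763
shift cm [-1.38  0.    0.  ] rot deg [-0.06  0.07 -0.04]
tcp in holder mm [-27.78916487 -51.9932706   35.09507335]
```

>>> {"method": "servo_tool", "body": {"series": [{"xyz":[-0.4,0,0],"rotation":[0,0,0],"hand":-1},{"xyz":[-0.4,0,0],"rotation":[0,0,0],"hand":-1},{"xyz":[-0.3,0,0],"rotation":[0,0,0],"hand":-1},{"xyz":[-0.3,0,0],"rotation":[0,0,0],"hand":-1},{"xyz":[-0.2,0,0],"rotation":[0,0,0],"hand":-1}]}}

```text
t: 29.65
tcp_pos: [0.5392, -0.2978, 0.0348]
orientation: [-0.082, 0.997, -0.001, -0.001]
contact_force: [-3.5, -0.6, 1.1]
opening: 0.0182
```

```bash
python3 - <<'E'
from h import *
toolmove(hold(-.014,-.052,.0351),np.pi+HY);tcph()
E
```

```text
t 29.65 tcp [ 0.5392 -0.2978  0.0348] F [-3.5 -0.6  1.1] open 0.0182 yaw -2.9765
shift cm [ 0.22  0.01 -0.03] rot deg [-0.05 -0.08 -0.05]
tcp in holder mm [-11.79008682 -52.07454088  34.8371512 ]
```

>>> {"method": "servo_tool", "body": {"series": [{"xyz":[-0.3,0,0],"rotation":[0,0,0],"hand":-1},{"xyz":[-0.3,0,0],"rotation":[0,0,0],"hand":-1}]}}

```text
t: 29.85
tcp_pos: [0.5393, -0.298, 0.0337]
orientation: [-0.082, 0.997, -0.001, -0.007]
contact_force: [-6.0, -0.1, 2.2]
opening: 0.018
```

```bash
python3 - <<'E'
from h import *
toolmove(hold(-.014,-.052,.0351),np.pi+HY);tcph()
E
```

```text
t 29.85 tcp [ 0.5393 -0.298   0.0337] F [-6.  -0.1  2.2] open 0.018 yaw -2.9778
shift cm [ 0.23  0.03 -0.14] rot deg [-0.04 -0.82 -0.12]
tcp in holder mm [-11.73768283 -52.28492224  33.66762448]
```

>>> {"method": "servo_tool", "body": {"series": [{"xyz":[0,0,-0.1],"rotation":[0,-0.5,0],"hand":-1},{"xyz":[0,0,0],"rotation":[0,0,0],"hand":0},{"xyz":[0,0,0],"rotation":[0,0,0],"hand":0},{"xyz":[0,0,0],"rotation":[0,0,0],"hand":0},{"xyz":[0,0,0],"rotation":[0,0,0],"hand":0},{"xyz":[0,0,-2],"rotation":[0,0,0],"hand":0},{"xyz":[0,0,-4],"rotation":[0,0,0],"hand":0},{"xyz":[0,0,-4],"rotation":[0,0,0],"hand":0},{"xyz":[0,0,-4],"rotation":[0,0,0],"hand":0},{"xyz":[-4,0,-2],"rotation":[0,0,0],"hand":0},{"xyz":[-4,0,0],"rotation":[0,0,0],"hand":0},{"xyz":[0,0,0],"rotation":[0,0,0],"hand":0},{"xyz":[0,0,0],"rotation":[0,0,0],"hand":0}]}}

```text
t: 31.15
tcp_pos: [0.623, -0.2826, 0.2126]
orientation: [-0.083, 0.997, -0.0, 0.003]
contact_force: [-0.5, 0.0, 0.4]
opening: 0.0428
```

```bash
python3 - <<'E'
from h import *
snap('wrist');snap('wrist');tcph();s=snap('wrist','w12.png')
L=lambda p,z:(HR.T@(onz(s,p,z)[:2]-HT)*1000).round(1)
for q,z in(('pin',.036),('stone',.02),('keeper',.042),('keeper_eye',.045),('fork_hole',.04),('holder',.01)):
    for b in boxes_of('wrist',q)[:2]: print(q,round(b['conf'],2),np.round(b['xy'],1),L(b['xy'],z))
c=s['color'].astype(int)
# dark grip mask near expected place
p=proj(s,hold(-.013,-.052,.04))[0];print('pred grip px',p.round(1))
x0,y0=int(p[0])-35,int(p[1])-45
w=c[y0:y0+90,x0:x0+70].max(2);n,l,S,C=cv2.connectedComponentsWithStats((w<45).astype(np.uint8))
for i in np.argsort(-S[1:,4])[:3]+1:
    P=np.argwhere(l==i)[:,::-1]+[x0,y0];r=cv2.minAreaRect(P.astype(np.float32));print(S[i,4],np.round(r[0],1),np.round(r[1],1),round(r[2],1),'x range',[L((r[0][0],v),.0425) for v in(P[:,1].min(),P[:,1].max())])
for f,b in(('top','top'),('side','side')):
    snap(f)
    for q in('bottle','cup','driver','blank'):
        for o in boxes_of(f,q)[:1]: print(f,q,np.round(o['xy']))
E
python3 - <<'E'
import cv2
E
```

```text
tcp in holder mm [ 72.54846389 -50.89044716 211.8151818 ]
pin 0.62 [322.  103.3] [-13.6 -49.2]
stone 0.79 [364.2 103.9] [-13.9  -1.3]
keeper 0.82 [364.1 134.4] [18.9 -3.4]
keeper_eye 0.62 [362.3 135.2] [19.6 -5.8]
fork_hole 0.72 [358.4 135.1] [19.7 -9.3]
holder 0.91 [357.7 135.9] [22.1 -6.1]
holder 0.33 [432.6  14. ] [-107.9   70.9]
pred grip px [319.4 103.6]
15 [310.7 116.2] [8.  2.9] 74.1 x range [array([ -4.4, -61.3]), array([  3.8, -61.3])]
9 [310.5  90.5] [5. 1.] 90.0 x range [array([-28.4, -61.3]), array([-23.5, -61.3])]
8 [310.5  99. ] [4. 1.] 90.0 x range [array([-19.5, -61.4]), array([-15.5, -61.4])]
top bottle [322. 257.]
top cup [415. 141.]
top driver [400. 269.]
top blank [261. 182.]
side bottle [373. 225.]
side cup [298. 150.]
side blank [257. 245.]
```

```bash
python3 - <<'E'
from h import *
s=snap('wrist');g=cv2.cvtColor(s['color'],cv2.COLOR_RGB2GRAY).astype(np.float32);c=s['color']
xs=np.arange(-50,52,3);P=proj(s,[hold(x/1000,-.0505,.0425) for x in xs]).astype(np.float32)
v=cv2.remap(g,P[:,0],P[:,1],cv2.INTER_LINEAR).ravel();print([(int(x),int(a)) for x,a in zip(xs,v)])
ys=np.arange(-75,-25,2);P=proj(s,[hold(-.013,y/1000,.0425) for y in ys]).astype(np.float32)
v=cv2.remap(g,P[:,0],P[:,1],cv2.INTER_LINEAR).ravel();print([(int(x),int(a)) for x,a in zip(ys,v)])
xs=np.arange(-58,-40,2);P=proj(s,[hold(x/1000,0,.027) for x in xs]).astype(np.float32)
v=cv2.remap(g,P[:,0],P[:,1],cv2.INTER_LINEAR).ravel();print('stone',[(int(x),int(a)) for x,a in zip(xs,v)])
E
```

```text
[(-50, 131), (-47, 131), (-44, 134), (-41, 160), (-38, 124), (-35, 126), (-32, 123), (-29, 53), (-26, 62), (-23, 62), (-20, 65), (-17, 64), (-14, 69), (-11, 68), (-8, 71), (-5, 74), (-2, 77), (1, 70), (4, 166), (7, 149), (10, 158), (13, 151), (16, 181), (19, 205), (22, 209), (25, 180), (28, 140), (31, 157), (34, 148), (37, 175), (40, 181), (43, 176), (46, 165), (49, 143)]
[(-75, 84), (-73, 65), (-71, 81), (-69, 114), (-67, 118), (-65, 97), (-63, 82), (-61, 42), (-59, 77), (-57, 74), (-55, 73), (-53, 69), (-51, 69), (-49, 66), (-47, 67), (-45, 57), (-43, 98), (-41, 170), (-39, 168), (-37, 167), (-35, 171), (-33, 171), (-31, 170), (-29, 169), (-27, 166)]
stone [(-58, 127), (-56, 129), (-54, 134), (-52, 134), (-50, 153), (-48, 223), (-46, 220), (-44, 220), (-42, 220)]
```

The grip spans holder x -31 to about +3, meeting the fork face, and the stone's near end is at -49 to -50. Both match fully home. Handing in.

```bash
python3 -c "
from cell import *
print(finish_job())"
```

```text
the job is handed in; nothing more can be done
None
```

I completed all three steps and handed the job in at about 32 s of the 72 s allowed; it reports no verdict.

- **Stone:** it is seated between the fences. It met the back stop at about 5 N, and the last wrist picture puts its near end at holder x of about -49 to -50 mm, where -50 is expected.
- **Keeper:** I pressed it down on its boss at about 24 N. The boss top was then at z 43.8 mm, where 44 means fully down. A picture showed its eye between the fork's eyes.
- **Pin:** the black one went through with hardly any side force and stopped on the fork at about 6 N. Afterwards its grip spanned holder x of about -31 to +3 mm, against an ideal of -31 to +5. I then let go and drew the arm clear.
- **Bystanders:** the bottle, cup, screwdriver and lens blank showed up within about 4 px of their starting places (about 1 cm in the top view).

Some checks failed or disagreed:
- **Last picture not seen:** the 12-picture limit was reached, so I checked the final state from network hits and brightness profiles instead.
- **Moving camera:** one holder measurement was about 6 mm off because the arm was still settling. I corrected it by matching pictures.
- **Wrist scale:** wrist measurements came out 3 to 5% small. I relied on contact and on averaging several measurements.
- **Pin stop position:** the pin stopped about 2 mm further in than I had calculated.

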